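# Fetch the hydrometer cases past the drawer interlock

### The job

The top drawer of the grey steel cabinet was left out, so its interlock holds the bottom drawer locked: push the top drawer fully home, then pull the bottom drawer out as far as it goes. Take the two black instrument cases from it and stack them on the sloping plywood rack - the long case first, flat on the deck, then the short one flat and squarely on top of it - each lying lengthwise up the slope and leaning back with its lower end against the backstop. The cases hold glass, so set them down rather than drop them, keep the top drawer shut, and leave everything else standing where it is.

Things in the scene. Friction and masses are not known exactly. Their poses are not given: they have to be found in the camera images.
- cabinet: Grey steel two-drawer cabinet, fixed; 320 deep (x), 270 wide (y), 225 mm high. Origin at the middle of its underside, on the counter. Its front looks along -x (the way the drawers open), at x = -0.160; the drawers' front panels, 14 mm thick, lie on that face. Top panel 121 to 219 mm above the counter, bottom panel 14 to 118 mm. A jar and a box of markers stand on its top.
- upper_drawer (a joint): Top drawer: 0 m = fully shut, grows to 0.220 m as it slides out. It starts part-way out. Friction 2 to 4 N. While it is out (by more than about 10 mm) the interlock blocks the bottom drawer, and the other way round.
- lower_drawer (a joint): Bottom drawer: 0 m = fully shut, 0.220 m = fully out (end stop). It starts shut and cannot be drawn until the top drawer is fully home. Friction 2 to 4 N. Only when it is fully out do the cases in it lie clear of the top drawer's handle.
- upper_drawer_handle (a point): Centre of the top drawer's handle bar; moves with the drawer, 172 mm above the counter. A level round steel bar, 10 mm thick, 110 mm long along the frame's y, its centre line 42 mm out from the front panel, with a leg to the panel at each end. -x points out of the cabinet, z up.
- lower_drawer_handle (a point): Centre of the bottom drawer's handle bar, the same handle with the same axes, 72 mm above the counter, straight below the top one when both are shut. The cabinet's face and the top handle stand above it, so take it with the gripper leaning back 35 to 45 degrees from vertical (fingers pointing down and into the cabinet), one finger behind the bar.
- tray (a point): Point on the floor of the bottom drawer's tray, at the middle of the front panel's inner face; moves with the drawer. x points along the tray into the cabinet, y across, z up. The tray's floor is 24 mm above the counter; it is 230 mm wide inside with side walls 46 mm high, and free for 190 mm behind the panel (a fixed carton fills the rest).
- long_case_centre (a point): Centre of the long instrument case, a rigid black box 130 long (x), 56 wide (y), 38 mm high (z), 0.15 to 0.31 kg. It lies loose on the floor of the bottom drawer, lengthwise along the tray within 6 degrees, its centre 77 to 83 mm behind the front panel's inner face, at least 25 mm free at either long side. Left or right of the short case.
- short_case_centre (a point): Centre of the short instrument case, a rigid black box 105 long (x), 50 wide (y), 32 mm high (z), 0.11 to 0.23 kg. It lies loose beside the long case on the floor of the bottom drawer, in the same way.
- rack_deck: Sloping deck of the fixed plywood rack. The origin lies on the deck's surface at the middle of the backstop's foot, 46 mm above the counter. x points up the slope (25 degrees above level), y along the backstop's foot, z square to the deck. The deck is 172 mm long from the backstop (x = 0 to 0.172) and 220 mm wide (y = -0.11 to 0.11). The backstop is a board that stands square to the deck at its low end, with its face at x = 0, 80 mm high and 220 mm wide.
- tall_cylinder_centre (a point): Tall glass measuring cylinder on a blue foot, loose; 250 mm high, 42 mm thick, foot 84 mm across; this is its centre, 125 mm up. A bystander beside the rack, on the side away from the robot.
- small_cylinder_centre (a point): Small glass measuring cylinder on a blue foot, loose; 160 mm high, 32 mm thick, foot 68 mm across; centre 80 mm up. A bystander beside the rack, on the robot's side.
- wash_bottle_centre (a point): Plastic wash bottle with a thin bent spout, loose; 68 mm thick, about 212 mm high; this point is on its axis, 80 mm up. A bystander beside the path of the drawers.
- bung_centre (a point): Grey rubber bung, loose; 50 mm thick, 42 mm high; centre 21 mm up. A bystander on the counter between the rack and the cabinet.
- jar_centre (a point): Amber glass jar, loose; 72 mm thick, 100 mm high, standing on the cabinet's top; centre 50 mm above its foot. A bystander.
- marker_box_centre (a point): Open clear plastic box, loose; 200 x 110 x 65 mm, on the cabinet's top; centre half-way up. A bystander.

How it is judged:
By the outcome, as a careful person would: the job done as asked, in the order asked, and still so for the second after the job is handed in, with the robot touching nothing.
It also fails if it takes over 72 s, if anything falls off the work surface, if the arm or the gripper's body presses on something with over 40 N, if the wrist force passes 120 N, or if a joint passes its speed limit or range.

### The arm

A 6-joint arm with a two-finger parallel gripper is mounted at the origin on the work surface. World frame = base frame: x ahead of the robot, y to its left, z up, the work surface at z = 0. Lengths are in m, angles in rad, forces in N, time in s.
With the tool pointing down it reaches from about 0.25 to 0.725 m from the base axis. Payload 4 kg.
Tool frame: the origin (TCP) lies midway between the tips of the shut fingers; the grasp point (between the pads) lies 19 mm behind it; z points along the fingers, y is the line along which they close (so a half turn about z gives the same grasp; the last joint's range is limited). The gripper opens to 85 mm and grips with 20 to 120 N. Pads are 22 mm wide; open, the fingers measure 114 mm over their backs; the gripper's body (76 mm by 85 mm) begins 54 mm behind the grasp point. The pads swing forward as they close: fully open they stand 13 mm farther back than shut.
Start: joints at [-1.141, 0.241, 0.005, 1.335, 0, 1.571], TCP at [0.208, -0.455, 0.206] pointing down, gripper open.
Joint ranges: [-2.72, 2.72], [-1.05, 1.87], [-1.09, 1.28], [-1.99, 2.15], [-1.42, 1.44], [-3.14, 3.14]. Speed limits (rad/s): [2.79, 2.79, 3.14, 3.14, 3.14, 3.14].

### API

Orientations are given as a unit quaternion [x, y, z, w].
In Python, from workcell import monitor, vision, job gives the robot as it stands.
- The arm moves only by the tool move_arm, never from a script. Its argument "moves" is a list that holds one entry, the list of rows, each a list of 5 numbers: the shift along the world's x, y, z in m, then the turn about the world's z in degrees, then the opening in per cent of the stroke, from 0 (shut) to 100 (fully open). In form: [[[x, y, z, turn, gripper], ...]]. A call has 1 to 5 rows; each row is the pose to reach, as a shift and turn from the pose commanded when the call began; what a row does not reach only later rows make up. A row lasts 1/8 s, in which the tool goes at most 62.5 mm and 10.7 degrees, less where a joint would pass 70% of its speed; a pose out of reach is approached as far as the arm can. A call with a gripper value outside its range is refused whole. The fingers move at their own pace and stop on an object; the grip force is fixed at half the most. Time passes only in rows, so rows that repeat a pose let the fingers close. It gives the time, the measured TCP pose, the force, the opening and the grip force at its end, in the units of the state.
- monitor.get_obs(): the state, without advancing time (a new reading comes with each control period).
- vision.camera(name): name is "scene" or "top" or "wrist"; returns a dict with "color" (480x640x3 uint8, red, green, blue), "camera_matrix" (3x3 intrinsics, pixels), "eye" and "attitude" of the camera in the world; the wrist camera has in their place "hand_eye" (4x4, takes a point from camera to tool coordinates, whose origin is the TCP and whose axes are the flange's). Camera axes: x right, y up, looking along -z (the intrinsics and any distortion apply to the point x, -y, -z); pixel columns grow to the right and rows downward; lengths in m; the calibration is good to about 2 mm. The wrist camera is an equidistant fisheye: a pixel r from the principal point sees the ray r / f radians off the axis. A picture is of the moment at which its call begins: read the wrist's pose just before it. There is no depth.
- job.job_done(): hands the job in; it is judged then, once.
The state is a dict: "clock": time; "joint_pos": joint angles; "joint_vel": joint speeds; "tau": joint torques, N m; "eef_pos": TCP position; "tool_rot": TCP orientation; "ft_force": force on the tool from outside, world axes, zero at the start; "ft_torque": the same for the moment, N m; "grip_width": finger opening in m; "grasp_force": force on a finger pad.
Only numpy, scipy, OpenCV 4.12 (cv2) and the standard library are available. Lean on these libraries where they do the work, as an engineer would, in place of code of your own. Each camera call takes 0.05 s, during which the arm holds its last target. There are 200 camera calls.

## Working session

There is one attempt and no reset: what is moved stays moved. The work goes in short steps, Python scripts to look and compute and a tool call to move; the robot and the scene stay as the last step left them, time stands still between calls to the robot, and variables do not carry over. Pictures are saved under pics/ and viewed, at most 10 in all, crops included, and the job is handed in when it is done.

Besides the shell and the picture viewer there is one more tool, called after "Emit:" by a JSON object that holds its "name" and its "arguments". move_arm: Moves the arm, as the interface text tells. Its arguments: {"type":"object","properties":{"moves":{"type":"array","items":{"type":"array","items":{"type":"array","items":{"type":"number"}}}}},"required":["moves"]}

```bash
mkdir -p pics; ls
python3 - <<'E'
from workcell import monitor, vision, job
import cv2
o=monitor.get_obs()
for k,v in o.items(): print(k,v)
for n in("scene","top"):
    c=vision.camera(n); cv2.imwrite(f"pics/{n}0.png",c["color"][...,::-1])
    print({k:v for k,v in c.items() if k!="color"})
c=vision.camera("wrist");cv2.imwrite("pics/wrist0.png",c["color"][...,::-1]); print({k:v for k,v in c.items() if k!="color"})
E
```

```text
pics
clock 0.0
joint_pos [-1.14103391e+00  2.41386418e-01  3.70617970e-03  1.33518000e+00
 -6.70638068e-06  1.57081636e+00]
joint_vel [-0.00053956  0.00038672 -0.001103    0.00039411  0.00054757  0.00061307]
tau [ 3.98103075e-04 -3.72315145e+01  2.52409154e+01  1.71096961e-02
 -8.36942309e-05 -8.28983218e-06]
eef_pos [ 0.20803952 -0.45390955  0.20461938]
tool_rot [ 9.77003347e-01  2.13221471e-01 -2.23331017e-04 -1.00750310e-03]
ft_force [-0.20920119 -0.58998925  0.7155211 ]
ft_torque [-0.00384228  0.01623999 -0.02025576]
grasp_force 0.0
grip_width 0.08545551746405705
{'camera_matrix': array([[489.91133428,   0.        , 311.51507334],
       [  0.        , 489.91133428, 239.03331778],
       [  0.        ,   0.        ,   1.        ]]), 'eye': array([ 0.70134721, -0.25457742,  1.22230275]), 'attitude': array([0.16050913, 0.03115658, 0.18248668, 0.96951777])}
{'camera_matrix': array([[455.96003473,   0.        , 318.44282589],
       [  0.        , 455.96003473, 233.40633516],
       [  0.        ,   0.        ,   1.        ]]), 'eye': array([0.29796566, 0.04643588, 1.39132621]), 'attitude': array([ 0.08006215, -0.06935071, -0.67057608,  0.73423991])}
{'camera_matrix': array([[371.64829954,   0.        , 323.41972023],
       [  0.        , 371.64829954, 235.90422334],
       [  0.        ,   0.        ,   1.        ]]), 'hand_eye': array([[ 5.03148195e-04,  9.61547330e-01,  2.74638815e-01,
         6.90780311e-02],
       [ 9.99999211e-01, -1.67739195e-04, -1.24475713e-03,
        -1.76193872e-04],
       [-1.15082520e-03,  2.74639224e-01, -9.61546656e-01,
        -1.69412025e-01],
       [ 0.00000000e+00,  0.00000000e+00,  0.00000000e+00,
         1.00000000e+00]])}
```

View pics/scene0.png

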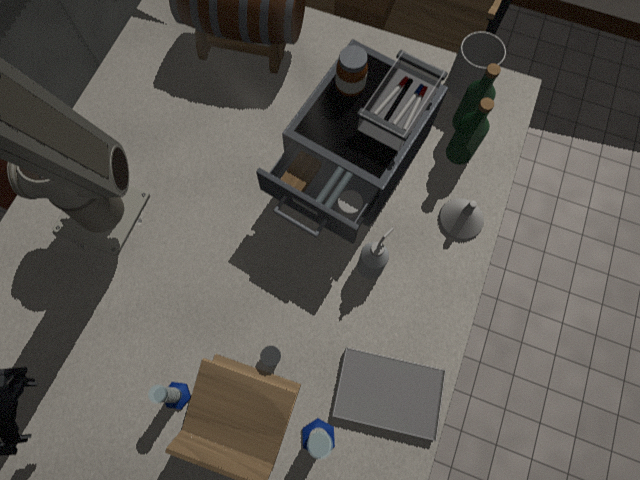

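View pics/top0.png

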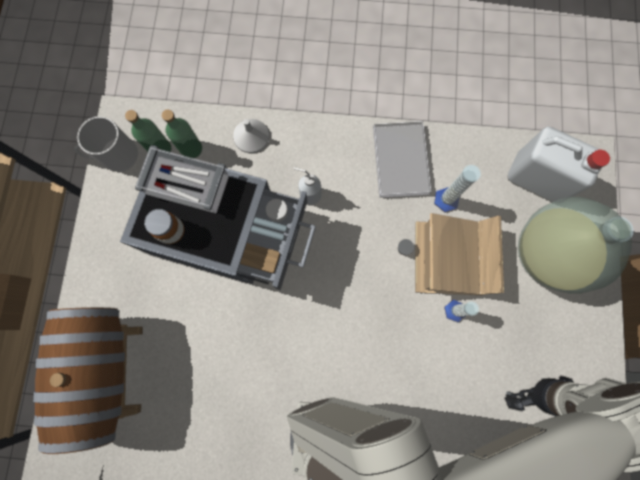

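```bash
cat > h.py <<'E'
import numpy as np, cv2
from scipy.spatial.transform import Rotation as R
CAM={'scene':(np.array([[489.911,0,311.515],[0,489.911,239.033],[0,0,1]]),[0.70134721,-0.25457742,1.22230275],[0.16050913,0.03115658,0.18248668,0.96951777]),
'top':(np.array([[455.96,0,318.443],[0,455.96,233.406],[0,0,1]]),[0.29796566,0.04643588,1.39132621],[0.08006215,-0.06935071,-0.67057608,0.73423991])}
def ray(n,u,v):
    K,e,q=CAM[n]; d=np.array([(u-K[0,2])/K[0,0],-(v-K[1,2])/K[1,1],-1]); return np.array(e),R.from_quat(q).apply(d)
def at(n,u,v,z):
    e,d=ray(n,u,v); return e+d*(z-e[2])/d[2]
def proj(n,p):
    K,e,q=CAM[n]; c=R.from_quat(q).inv().apply(np.atleast_2d(p)-e)
    return np.c_[K[0,2]+K[0,0]*c[:,0]/-c[:,2],K[1,2]+K[1,1]*c[:,1]/c[:,2]]
E
python3 - <<'E'
import cv2,numpy as np
s=cv2.imread('pics/scene0.png');t=cv2.imread('pics/top0.png')
a=cv2.resize(s[35:260,245:455],None,fx=2.4,fy=2.4,interpolation=cv2.INTER_CUBIC)
b=cv2.resize(s[330:480,145:345],None,fx=1.4*1.4,fy=1.4*1.4)
print(a.shape,b.shape)
o=np.zeros((600,800,3),np.uint8)
a=cv2.resize(s[35:255,245:455],(420,440),interpolation=cv2.INTER_CUBIC)
b=cv2.resize(s[335:480,150:340],(380,290),interpolation=cv2.INTER_CUBIC)
c=cv2.resize(t[140:300,115:325],(420,320)[:2])
d=cv2.resize(t[205:305,395:515],(360,300),interpolation=cv2.INTER_CUBIC)
o[:440,:420]=a;o[:290,420:]=b;o[300:600,430:790]=d
cv2.imwrite('pics/c1.png',np.clip(o*1.4,0,255).astype(np.uint8))
E
```

```text
(540, 504, 3) (294, 392, 3)
```

View pics/c1.png

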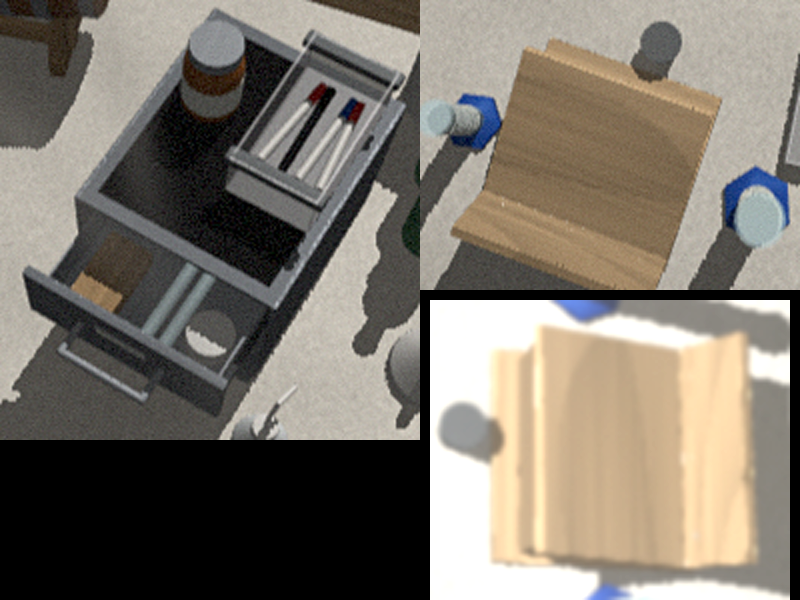

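Emit:
{"name": "move_arm", "arguments": {"moves": [[[0.0,0.05,0.06,0,100]]]}}

```text
clock: 0.28
eef_pos: [0.2072, -0.4132, 0.2492]
tool_rot: [0.977, 0.212, -0.001, -0.005]
ft_force: [0.3, 0.9, 0.4]
grip_width: 0.0853
grasp_force: 0.0
```

Run:
```python
from h import *
np.set_printoptions(precision=4,suppress=True)
print('cabtop');P=[at('scene',*p,.225) for p in [(284,132.5),(384,187.5),(447.5,85),(352.5,40)]]
for p in P: print(p)
print('bar');B=[at('scene',*p,.172) for p in [(276,210),(317.5,234)]];print(B,np.linalg.norm(B[0]-B[1]))
print('deck top');D=[at('scene',*p,.1187) for p in [(203.5,360),(300,384)]];print(D,np.linalg.norm(D[0]-D[1]))
D=[at('top',*p,.1187) for p in [(395+(537-430)/3,205+(325-300)/3),(395+(532-430)/3,205+(552-300)/3)]];print(D)
print('foot');D=[at('top',*p,.046) for p in [(395+(680-430)/3,205+(350-300)/3),(395+(685-430)/3,205+(566-300)/3)]];print(D)
print('bstop top');D=[at('top',*p,.1185) for p in [(395+(745-430)/3,205+(332-300)/3),(395+(755-430)/3,205+(564-300)/3)]];print(D)
for n,c,z in [('tall',(150+(758-420)/2,335+215/2),.25),('small',(150+(440-420)/2,335+117/2),.16),('bung',(150+(660-420)/2,335+42/2),.042),('wash',(375,262),.15),('jar',(245+216/2,35+45/2),.325)]: print(n,at('scene',*c,z))
```

```text
cabtop
[0.4213 0.2817 0.225 ]
[0.6824 0.2332 0.225 ]
[0.7384 0.5452 0.225 ]
[0.4803 0.5874 0.225 ]
bar
[array([0.467 , 0.1144, 0.172 ]), array([0.5776, 0.0944, 0.172 ])] 0.11237928378827344
deck top
[array([ 0.4437, -0.2525,  0.1187]), array([ 0.6599, -0.2224,  0.1187])] 0.21825585522542978
[array([ 0.6582, -0.2379,  0.1187]), array([ 0.4406, -0.2419,  0.1187])]
foot
[array([ 0.6656, -0.3988,  0.046 ]), array([ 0.4486, -0.4075,  0.046 ])]
bstop top
[array([ 0.6692, -0.4364,  0.1185]), array([ 0.4482, -0.4473,  0.1185])]
tall [ 0.7356 -0.3093  0.25  ]
small [ 0.3985 -0.3466  0.16  ]
bung [ 0.5678 -0.1871  0.042 ]
wash [0.7212 0.0862 0.15  ]
jar [0.5196 0.4586 0.325 ]
```

Emit:
{"name": "move_arm", "arguments": {"moves": [[[0.01,0.05,0.06,0,100],[0.03,0.1,0.1,0,100],[0.05,0.15,0.1,0,100],[0.1,0.2,0.1,0,100],[0.15,0.25,0.1,0,100]]]}}

```text
clock: 0.9
eef_pos: [0.3423, -0.1801, 0.354]
tool_rot: [0.977, 0.213, 0.001, 0.001]
ft_force: [0.8, -1.3, -0.1]
grip_width: 0.0853
grasp_force: 0.0
```

Emit:
{"name": "move_arm", "arguments": {"moves": [[[0.05,0.03,0,10.6,100],[0.1,0.06,0,21.2,100],[0.14,0.1,0,31.8,100],[0.18,0.15,0,42.4,100],[0.23,0.18,0,53,100]]]}}

```text
clock: 1.52
eef_pos: [0.5722, 0.0006, 0.3538]
tool_rot: [0.777, 0.63, 0.0, 0.0]
ft_force: [0.6, -1.0, 1.4]
grip_width: 0.0854
grasp_force: 0.0
```

Emit:
{"name": "move_arm", "arguments": {"moves": [[[0.05,0.0,0,10,100],[0.1,0.0,0,12.4,100],[0.15,0,0,12.4,100],[0.2,0,0,12.4,100],[0.25,0,0,12.4,100]]]}}

```text
clock: 2.15
eef_pos: [0.7438, -0.0014, 0.3069]
tool_rot: [0.707, 0.707, 0.018, 0.018]
ft_force: [-0.9, -0.1, 0.2]
grip_width: 0.0853
grasp_force: 0.0
```

Run:
```python
from workcell import monitor
o=monitor.get_obs()
from scipy.spatial.transform import Rotation as R
print(o['joint_pos'],o['eef_pos'],R.from_quat(o['tool_rot']).as_matrix())
```

```text
[-1.94482316e-03  8.46302563e-01  1.27338033e+00  1.94806749e+00
  1.26131761e-05  1.56837079e+00] [ 0.74377751 -0.00144236  0.30687632] [[-4.78336201e-04  9.98759796e-01  4.97859485e-02]
 [ 9.99999880e-01  4.83127884e-04 -8.42117876e-05]
 [-1.08160328e-04  4.97859023e-02 -9.98759907e-01]]
```

Emit:
{"name": "move_arm", "arguments": {"moves": [[[0.05,0.0,0.02,0,100],[0.1,0.0,0.04,0,100],[0.15,0,0.06,0,100],[0.2,0,0.08,0,100],[0.25,0,0.1,0,100]]]}}

```text
clock: 2.78
eef_pos: [0.7852, -0.0013, 0.2896]
tool_rot: [0.706, 0.706, 0.041, 0.041]
ft_force: [0.0, 0.9, 0.8]
grip_width: 0.0854
grasp_force: 0.0
```

```bash
cat > o.py <<'E'
from workcell import monitor
import numpy as np
o=monitor.get_obs()
from scipy.spatial.transform import Rotation as R
np.set_printoptions(precision=3,suppress=True)
M=R.from_quat(o['tool_rot']).as_matrix()
print(o['clock'],o['joint_pos'],np.array(o['eef_pos']),'z',M[:,2],'y',M[:,1],'tilt',np.degrees(np.arccos(-M[2,2])))
E
python3 o.py
```

```text
2.775 [-0.002  0.874  1.274  1.856 -0.     1.569] [ 0.785 -0.001  0.29 ] z [ 0.115 -0.    -0.993] y [0.993 0.    0.115] tilt 6.6147815953867495
```

Emit:
{"name": "move_arm", "arguments": {"moves": [[[-0.05,0.0,0.0,0,100],[-0.1,0.0,0.0,0,100],[-0.15,0,0.0,0,100],[-0.15,0,0,0,100]]]}}

```text
clock: 3.28
eef_pos: [0.6273, -0.0012, 0.2869]
tool_rot: [0.706, 0.706, 0.037, 0.037]
ft_force: [0.1, -0.0, -0.1]
grip_width: 0.0853
grasp_force: 0.0
```

```bash
python3 o.py
```

```text
3.275 [-0.002  0.398  0.428  1.496  0.     1.568] [ 0.627 -0.001  0.287] z [ 0.105 -0.    -0.994] y [0.994 0.    0.105] tilt 6.015226007908547
```

Emit:
{"name": "move_arm", "arguments": {"moves": [[[0.3,0,0.1,0,100],[0.35,0,0.1,0,100],[0.4,0,0.1,0,100],[0.45,0,0.1,0,100],[0.5,0,0.1,0,100]]]}}

```text
clock: 3.9
eef_pos: [0.7131, -0.001, 0.366]
tool_rot: [0.706, 0.706, 0.035, 0.035]
ft_force: [0.2, 0.5, 3.1]
grip_width: 0.0853
grasp_force: 0.0
```

Emit:
{"name": "move_arm", "arguments": {"moves": [[[0.3,0,0.1,0,100],[0.35,0,0.1,0,100],[0.4,0,0.1,0,100],[0.45,0,0.1,0,100],[0.5,0,0.1,0,100]]]}}

```text
clock: 4.53
eef_pos: [0.626, -0.0006, 0.4553]
tool_rot: [0.706, 0.707, 0.026, 0.026]
ft_force: [-0.1, 0.7, 0.3]
grip_width: 0.0853
grasp_force: 0.0
```

Emit:
{"name": "move_arm", "arguments": {"moves": [[[0.1,0,0.1,0,100]]]}}

```text
clock: 4.65
eef_pos: [0.6224, -0.0006, 0.4653]
tool_rot: [0.706, 0.707, 0.032, 0.032]
ft_force: [0.6, 0.3, -0.2]
grip_width: 0.0853
grasp_force: 0.0
```

```bash
python3 o.py
```

```text
4.65 [-0.001  0.607  1.275  2.149 -0.     1.569] [ 0.622 -0.001  0.465] z [ 0.089 -0.    -0.996] y [0.996 0.    0.089] tilt 5.11914351855672
```

Emit:
{"name": "move_arm", "arguments": {"moves": [[[0.06,0,0.06,0,100],[0.12,0,0.12,0,100],[0.18,0,0.18,0,100],[0.24,0,0.24,0,100],[0.3,0,0.3,0,100]]]}}

```text
clock: 5.28
eef_pos: [0.6145, -0.0005, 0.4859]
tool_rot: [0.706, 0.706, 0.043, 0.043]
ft_force: [1.2, -0.2, 0.4]
grip_width: 0.0854
grasp_force: 0.0
```

Emit:
{"name": "move_arm", "arguments": {"moves": [[[0,0,0.06,0,100],[0,0,0.12,0,100],[0,0,0.18,0,100],[0,0,0.24,0,100],[0,0,0.3,0,100]]]}}

```text
clock: 5.9
eef_pos: [0.5907, -0.0005, 0.5385]
tool_rot: [0.703, 0.703, 0.074, 0.074]
ft_force: [-0.1, 0.3, -0.4]
grip_width: 0.0854
grasp_force: 0.0
```

```bash
python3 o.py
```

```text
5.9 [-0.001  0.486  1.274  2.149 -0.     1.57 ] [ 0.591 -0.     0.539] z [ 0.208 -0.    -0.978] y [0.978 0.001 0.208] tilt 12.010355153477272
```

Emit:
{"name": "move_arm", "arguments": {"moves": [[[0,0,0.1,0,100],[0,0,0.2,0,100],[0,0,0.3,0,100],[0,0,0.4,0,100],[0,0,0.5,0,100]]]}}

```text
clock: 6.52
eef_pos: [0.5635, -0.0005, 0.5873]
tool_rot: [0.699, 0.7, 0.103, 0.104]
ft_force: [-0.8, -0.4, -0.3]
grip_width: 0.0856
grasp_force: 0.0
```

Emit:
{"name": "move_arm", "arguments": {"moves": [[[0,0,0.1,0,100],[0,0,0.2,0,100],[0,0,0.3,0,100],[0,0,0.4,0,100],[0,0,0.5,0,100]]]}}

```text
clock: 7.15
eef_pos: [0.5344, -0.0005, 0.6305]
tool_rot: [0.695, 0.695, 0.131, 0.131]
ft_force: [-0.0, 0.9, -0.4]
grip_width: 0.0855
grasp_force: 0.0
```

```bash
python3 o.py
```

```text
7.15 [-0.001  0.323  1.274  2.149 -0.     1.569] [ 0.534 -0.     0.631] z [ 0.364 -0.    -0.931] y [0.931 0.001 0.364] tilt 21.352799034653007
```

Emit:
{"name": "move_arm", "arguments": {"moves": [[[0,0,0.1,0,100],[0,0,0.2,0,100],[0,0,0.3,0,100],[0,0,0.4,0,100],[0,0,0.5,0,100]]]}}

```text
clock: 7.78
eef_pos: [0.5045, -0.0004, 0.6685]
tool_rot: [0.689, 0.69, 0.156, 0.157]
ft_force: [-0.2, 0.6, -1.1]
grip_width: 0.0851
grasp_force: 0.0
```

Emit:
{"name": "move_arm", "arguments": {"moves": [[[0,0,0.1,0,100],[0,0,0.2,0,100]]]}}

```text
clock: 8.02
eef_pos: [0.4796, -0.0004, 0.6964]
tool_rot: [0.685, 0.685, 0.175, 0.176]
ft_force: [-0.1, 0.6, 0.2]
grip_width: 0.0853
grasp_force: 0.0
```

Emit:
{"name": "move_arm", "arguments": {"moves": [[[0,0,0.1,0,100],[0,0,0.2,0,100],[0,0,0.3,0,100],[0,0,0.4,0,100],[0,0,0.5,0,100]]]}}

```text
clock: 8.65
eef_pos: [0.4521, -0.0004, 0.7238]
tool_rot: [0.679, 0.68, 0.196, 0.196]
ft_force: [0.2, -0.2, -0.6]
grip_width: 0.0854
grasp_force: 0.0
```

Emit:
{"name": "move_arm", "arguments": {"moves": [[[0,0,0.1,0,100],[0,0,0.2,0,100],[0,0,0.3,0,100],[0,0,0.4,0,100],[0,0,0.5,0,100]]]}}

```text
clock: 9.28
eef_pos: [0.4228, -0.0004, 0.7497]
tool_rot: [0.673, 0.674, 0.216, 0.216]
ft_force: [0.6, 0.6, 0.4]
grip_width: 0.0851
grasp_force: 0.0
```

```bash
python3 o.py
```

```text
9.275 [-0.001  0.076  1.275  2.149 -0.     1.569] [ 0.423 -0.     0.75 ] z [ 0.581 -0.001 -0.814] y [0.814 0.001 0.581] tilt 35.55042141366716
```

Emit:
{"name": "move_arm", "arguments": {"moves": [[[0,0,0.1,0,100],[0,0,0.2,0,100]]]}}

```text
clock: 9.52
eef_pos: [0.3997, -0.0004, 0.7679]
tool_rot: [0.668, 0.669, 0.23, 0.231]
ft_force: [0.5, -0.4, -0.1]
grip_width: 0.0855
grasp_force: 0.0
```

Emit:
{"name": "move_arm", "arguments": {"moves": [[[0.01,0,-0.06,10.6,0],[0.02,0,-0.12,21.2,0],[0.03,0,-0.18,31.8,0],[0.04,0,-0.24,42.4,0],[0.05,0,-0.3,53,0]]]}}

```text
clock: 10.15
eef_pos: [0.4446, -0.0007, 0.503]
tool_rot: [0.345, 0.88, 0.302, 0.121]
ft_force: [1.8, 0.4, -0.0]
grip_width: 0.0002
grasp_force: 0.0
```

```bash
python3 o.py
```

```text
10.15 [-0.451 -0.107  0.211  1.659  0.627  0.372] [ 0.445 -0.001  0.503] z [ 0.422  0.448 -0.788] y [0.535 0.579 0.615] tilt 37.98430496530824
```

Emit:
{"name": "move_arm", "arguments": {"moves": [[[0.015,0.0,-0.05,9,0],[0.03,0.02,-0.1,18,0],[0.045,0.04,-0.15,26.5,0],[0.06,0.05,-0.2,26.5,0],[0.06,0.06,-0.23,26.5,0]]]}}

```text
clock: 10.78
eef_pos: [0.5053, 0.0602, 0.2707]
tool_rot: [0.137, 0.936, 0.321, 0.046]
ft_force: [-0.1, 0.4, 1.1]
grip_width: -0.0001
grasp_force: 0.0
```

Emit:
{"name": "move_arm", "arguments": {"moves": [[[0,0,0,0,0],[0,0,0,0,0]]]}}

```text
clock: 11.02
eef_pos: [0.5062, 0.0593, 0.2756]
tool_rot: [0.137, 0.936, 0.321, 0.049]
ft_force: [-0.3, -0.0, 1.0]
grip_width: -0.0002
grasp_force: 0.0
```

```bash
python3 o.py
python3 - <<'E'
from workcell import vision
import cv2
c=vision.camera("scene")["color"][...,::-1]
cv2.imwrite('pics/s2.png',cv2.resize(c[30:290,230:470],(720,780)[0:2],interpolation=cv2.INTER_CUBIC)[:600])
E
```

```text
11.025 [-0.291  0.174 -0.078  1.315  0.661 -0.   ] [0.506 0.059 0.276] z [ 0.179  0.587 -0.789] y [0.224 0.757 0.614] tilt 37.8838553682353
```

View pics/s2.png

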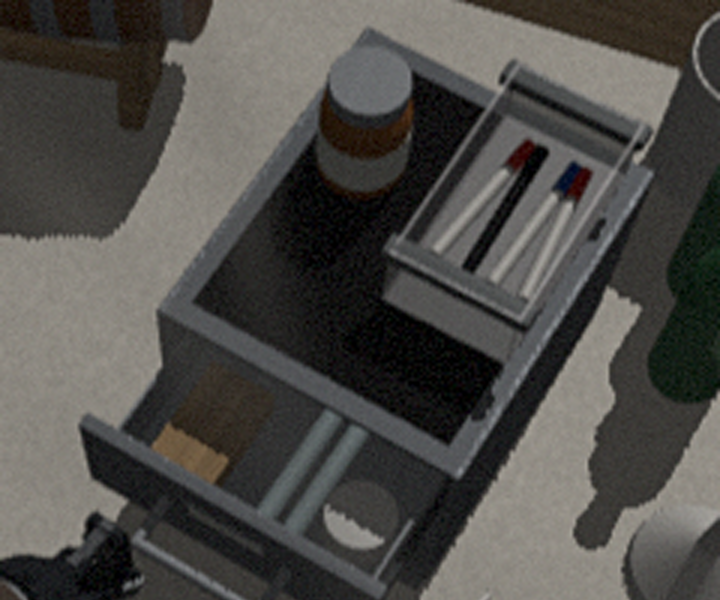

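Emit:
{"name": "move_arm", "arguments": {"moves": [[[0.005,0.01,-0.035,3.2,0],[0.014,0.03,-0.07,6.4,0],[0.017,0.045,-0.07,6.4,0],[0.023,0.075,-0.07,6.4,0],[0.027,0.1,-0.07,6.4,0]]]}}

```text
clock: 11.7
eef_pos: [0.5342, 0.1598, 0.2059]
tool_rot: [0.084, 0.942, 0.323, 0.032]
ft_force: [0.3, 1.1, 0.7]
grip_width: 0.0005
grasp_force: 0.0
```

Emit:
{"name": "move_arm", "arguments": {"moves": [[[0.005,0.025,0,0,0],[0.009,0.05,0,0,0],[0.011,0.06,0,0,0],[0.011,0.06,0,0,0]]]}}

```text
clock: 12.2
eef_pos: [0.544, 0.2197, 0.2048]
tool_rot: [0.084, 0.942, 0.323, 0.03]
ft_force: [-0.3, 0.0, -0.1]
grip_width: 0.0001
grasp_force: 0.0
```

```bash
python3 o.py
```

```text
12.2 [ 0.041  0.266 -0.153  0.981  0.642  0.276] [0.544 0.22  0.205] z [ 0.112  0.604 -0.789] y [0.139 0.777 0.614] tilt 37.878234998524796
```

Emit:
{"name": "move_arm", "arguments": {"moves": [[[0.001,0.006,0,0,0],[0.002,0.01,0,0,0]]]}}

```text
clock: 12.45
eef_pos: [0.5457, 0.2292, 0.2038]
tool_rot: [0.085, 0.942, 0.323, 0.03]
ft_force: [1.4, -0.5, 0.0]
grip_width: 0.0001
grasp_force: 0.0
```

Emit:
{"name": "move_arm", "arguments": {"moves": [[[0.001,0.005,0,0,0],[0.001,0.005,0,0,0]]]}}

```text
clock: 12.7
eef_pos: [0.5464, 0.2348, 0.2036]
tool_rot: [0.085, 0.942, 0.323, 0.029]
ft_force: [-0.3, 0.1, -0.0]
grip_width: -0.0
grasp_force: 0.0
```

```bash
python3 o.py
python3 - <<'E'
from workcell import vision
import cv2
c=vision.camera("scene")["color"][...,::-1]
cv2.imwrite('pics/s3.png',cv2.resize(c[90:290,230:470],(720,600),interpolation=cv2.INTER_CUBIC))
E
```

```text
12.7 [ 0.07   0.271 -0.151  0.959  0.637  0.312] [0.546 0.235 0.204] z [ 0.11   0.604 -0.789] y [0.14  0.777 0.614] tilt 37.8659184861727
```

View pics/s3.png

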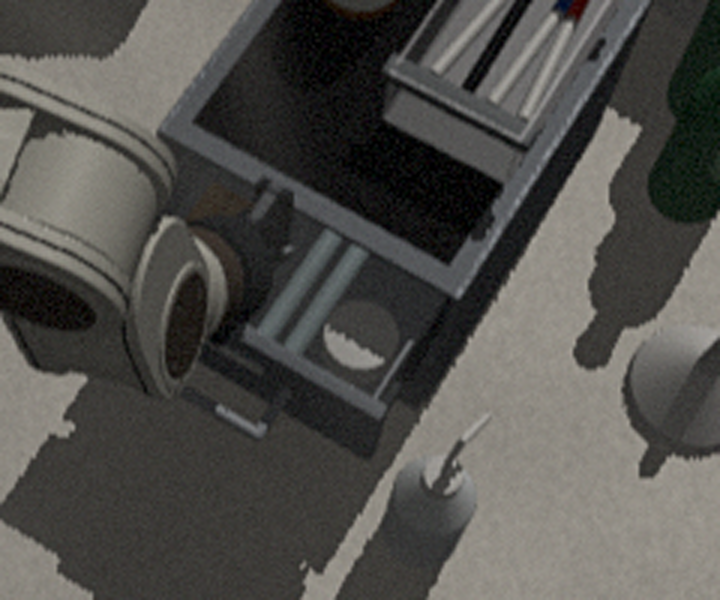

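Emit:
{"name": "move_arm", "arguments": {"moves": [[[0,-0.01,0.05,0,0],[-0.005,-0.04,0.07,0,0],[-0.015,-0.09,0.07,0,0],[-0.025,-0.14,0.07,0,0],[-0.033,-0.18,0.06,0,0]]]}}

```text
clock: 13.38
eef_pos: [0.5136, 0.0527, 0.2645]
tool_rot: [0.085, 0.942, 0.323, 0.031]
ft_force: [-0.2, -0.3, -0.5]
grip_width: 0.0001
grasp_force: 0.0
```

Emit:
{"name": "move_arm", "arguments": {"moves": [[[0,0,-0.04,0,0],[0,0,-0.068,0,0],[0,0,-0.068,0,0]]]}}

```text
clock: 13.75
eef_pos: [0.5118, 0.0548, 0.1938]
tool_rot: [0.086, 0.942, 0.324, 0.027]
ft_force: [-0.7, 0.6, 0.5]
grip_width: -0.0006
grasp_force: 0.0
```

```bash
python3 o.py
```

```text
13.75 [-0.294  0.306 -0.126  1.232  0.656 -0.144] [0.512 0.055 0.194] z [ 0.107  0.605 -0.789] y [0.144 0.776 0.614] tilt 37.89660740749341
```

Emit:
{"name": "move_arm", "arguments": {"moves": [[[0.008,0.04,0,0,0],[0.013,0.07,0,0,0],[0.019,0.1,0,0,0],[0.024,0.13,0,0,0],[0.029,0.155,0,0,0]]]}}

```text
clock: 14.38
eef_pos: [0.5436, 0.2105, 0.1981]
tool_rot: [0.084, 0.942, 0.323, 0.031]
ft_force: [0.4, -3.7, 1.4]
grip_width: 0.0
grasp_force: 1.4
```

Emit:
{"name": "move_arm", "arguments": {"moves": [[[0.002,0.01,0,0,0],[0.003,0.015,0,0,0]]]}}

```text
clock: 14.62
eef_pos: [0.5461, 0.2253, 0.1976]
tool_rot: [0.084, 0.942, 0.324, 0.03]
ft_force: [-2.4, -1.6, 5.2]
grip_width: -0.0
grasp_force: 2.8
```

Emit:
{"name": "move_arm", "arguments": {"moves": [[[0.001,0.006,0,0,0],[0.001,0.006,0,0,0]]]}}

```text
clock: 14.88
eef_pos: [0.547, 0.2306, 0.1969]
tool_rot: [0.084, 0.942, 0.324, 0.03]
ft_force: [0.7, -0.7, 3.4]
grip_width: 0.0003
grasp_force: 1.7
```

```bash
python3 o.py
```

```text
14.875 [ 0.062  0.277 -0.162  0.945  0.639  0.302] [0.547 0.231 0.197] z [ 0.112  0.605 -0.789] y [0.14  0.776 0.615] tilt 37.93956019442932
```

Contact now. Push until the stop shows.

Emit:
{"name": "move_arm", "arguments": {"moves": [[[0.001,0.005,0,0,0],[0.001,0.005,0,0,0]]]}}

```text
clock: 15.12
eef_pos: [0.548, 0.2355, 0.1964]
tool_rot: [0.085, 0.942, 0.324, 0.03]
ft_force: [0.4, -0.9, 4.6]
grip_width: 0.0002
grasp_force: 1.9
```

Emit:
{"name": "move_arm", "arguments": {"moves": [[[0.001,0.005,0,0,0],[0.001,0.005,0,0,0]]]}}

```text
clock: 15.38
eef_pos: [0.5488, 0.2405, 0.1961]
tool_rot: [0.085, 0.942, 0.323, 0.03]
ft_force: [0.6, -0.3, 4.3]
grip_width: 0.0001
grasp_force: 1.8
```

```bash
python3 o.py
python3 - <<'E'
from workcell import vision
import cv2
c=vision.camera("scene")["color"][...,::-1]
cv2.imwrite('pics/s4.png',cv2.resize(c[90:290,230:470],(720,600),interpolation=cv2.INTER_CUBIC))
E
```

```text
15.375 [ 0.081  0.28  -0.16   0.931  0.635  0.326] [0.549 0.24  0.196] z [ 0.111  0.604 -0.789] y [0.14  0.777 0.614] tilt 37.89197905363525
```

View pics/s4.png

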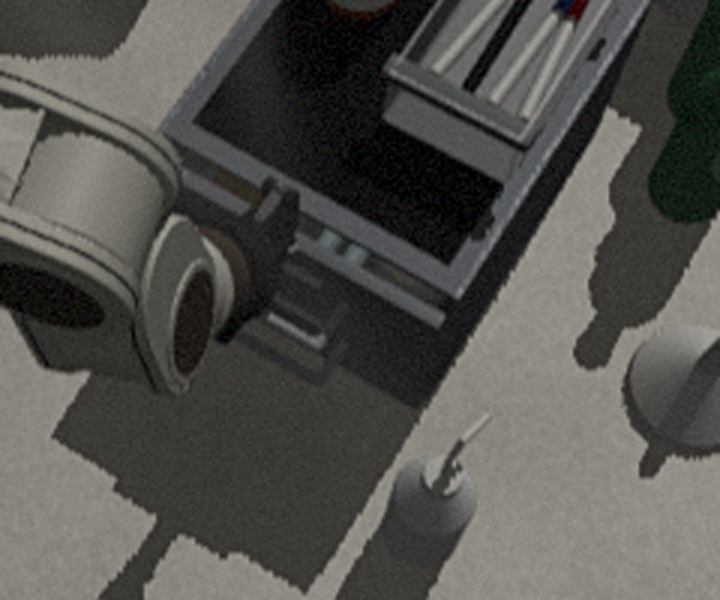

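Run:
```python
from h import *
np.set_printoptions(precision=4,suppress=True)
f=lambda u,v,z: at('scene',230+u/3,90+v/3,z)
print('panel outer top right',f(440,325,.219),'left',f(183,178,.219), 'bar right end', f(325,343,.172))
print('cab front corners',f(457,295,.225),f(163,130,.225))
d=np.array([.183,.983,0])
for p in (f(440,325,.219),f(183,178,.219),f(325,343,.172),f(457,295,.225),f(163,130,.225)): print(p@d)
print('tip',np.array([.549,.2405,0])@d)
print(proj('scene',[.549,.2405,.196])-[230,90],(proj('scene',[.549,.2405,.196])-[230,90])*3)
```

```text
panel outer top right [0.6755 0.2051 0.219 ] left [0.4515 0.2498 0.219 ] bar right end [0.5963 0.18   0.172 ]
cab front corners [0.6796 0.2299 0.225 ] [0.4228 0.2799 0.225 ]
0.32524387623787354
0.3281666067064694
0.286083944827148
0.3503508817257033
0.352553378126986
tip 0.33687849999999997
[[98.7821 81.0623]] [[296.3462 243.1869]]
```

Emit:
{"name": "move_arm", "arguments": {"moves": [[[0.001,0.005,0,0,0],[0.001,0.005,0,0,0]]]}}

```text
clock: 15.68
eef_pos: [0.5496, 0.2455, 0.1957]
tool_rot: [0.085, 0.942, 0.323, 0.03]
ft_force: [1.6, 0.2, 4.0]
grip_width: 0.0
grasp_force: 1.6
```

Emit:
{"name": "move_arm", "arguments": {"moves": [[[0.001,0.005,0,0,0],[0.001,0.005,0,0,0]]]}}

```text
clock: 15.92
eef_pos: [0.5505, 0.2507, 0.1955]
tool_rot: [0.085, 0.942, 0.323, 0.029]
ft_force: [0.6, -0.9, 2.1]
grip_width: 0.0001
grasp_force: 1.4
```

Run:
```python
from workcell import vision
import cv2,numpy as np
c=vision.camera("scene")["color"][...,::-1]; w=vision.camera("wrist")["color"][...,::-1]
a=cv2.resize(c[110:230,250:400],(400,320),interpolation=cv2.INTER_CUBIC)
b=cv2.resize(w,(400,300))
t=vision.camera("top")["color"][...,::-1]
o=np.zeros((600,800,3),np.uint8);o[:320,:400]=a;o[:300,400:]=b
o[300:,400:]=cv2.resize(w[150:375,170:470],(400,300)); o[330:600,:400]=cv2.resize(t[150:300,200:400],(400,270))
cv2.imwrite('pics/s5.png',np.clip(o*1.6,0,255).astype(np.uint8))
```

```text
(no output)
```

View pics/s5.png

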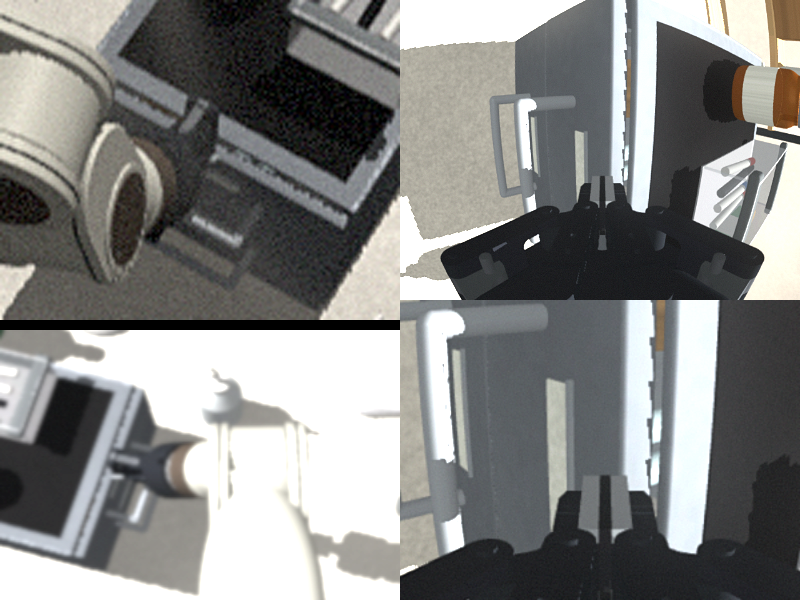

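Emit:
{"name": "move_arm", "arguments": {"moves": [[[0.001,0.005,0,0,0],[0.001,0.005,0,0,0]]]}}

```text
clock: 16.32
eef_pos: [0.5509, 0.2523, 0.1952]
tool_rot: [0.087, 0.943, 0.32, 0.029]
ft_force: [-6.7, -16.4, 11.5]
grip_width: -0.0002
grasp_force: 9.6
```

Emit:
{"name": "move_arm", "arguments": {"moves": [[[0.001,0.004,0,0,0],[0.001,0.004,0,0,0]]]}}

```text
clock: 16.58
eef_pos: [0.5511, 0.2528, 0.195]
tool_rot: [0.09, 0.943, 0.318, 0.029]
ft_force: [-14.6, -33.1, 20.2]
grip_width: 0.0003
grasp_force: 18.7
```

Run:
```python
from workcell import vision
import cv2,numpy as np
w=vision.camera("wrist")["color"][...,::-1]
c=vision.camera("scene")["color"][...,::-1]
o=np.zeros((450,800,3),np.uint8)
o[:300,:400]=cv2.resize(w[150:375,170:470],(400,300)); o[:320,400:]=cv2.resize(c[110:230,250:400],(400,320),interpolation=cv2.INTER_CUBIC)
cv2.imwrite('pics/s6.png',np.clip(o*1.6,0,255).astype(np.uint8))
```

Emit:
{"name": "move_arm", "arguments": {"moves": [[[-0.004,-0.02,0,0,100],[-0.013,-0.07,0.02,0,100],[-0.022,-0.12,0.04,0,100],[-0.024,-0.13,0.04,0,100],[-0.024,-0.13,0.04,0,100]]]}}

```text
clock: 17.3
eef_pos: [0.528, 0.1293, 0.2346]
tool_rot: [0.086, 0.942, 0.323, 0.029]
ft_force: [0.6, -0.4, -0.2]
grip_width: 0.0852
grasp_force: 0.0
```

```bash
cat >> h.py <<'E'
HE=np.array([[5.03148195e-04,9.61547330e-01,2.74638815e-01,6.90780311e-02],[9.99999211e-01,-1.67739195e-04,-1.24475713e-03,-1.76193872e-04],[-1.15082520e-03,2.74639224e-01,-9.61546656e-01,-1.69412025e-01],[0,0,0,1]])
def wray(o,u,v):
    x,y=(u-323.42)/371.648,(v-235.904)/371.648; r=np.hypot(x,y)
    d=np.array([np.sin(r)*x/r,-np.sin(r)*y/r,-np.cos(r)]); M=R.from_quat(o['tool_rot'])
    return np.array(o['eef_pos'])+M.apply(HE[:3,3]),M.apply(HE[:3,:3]@d)
def wat(o,u,v,z):
    e,d=wray(o,u,v); return e+d*(z-e[2])/d[2]
E
python3 o.py
python3 - <<'E'
from workcell import vision,monitor
import cv2,numpy as np,json
o=monitor.get_obs()
json.dump({k:np.array(o[k]).tolist() for k in('eef_pos','tool_rot')},open('w7.json','w'))
w=vision.camera("wrist")["color"][...,::-1]
c=vision.camera("scene")["color"][...,::-1]; cv2.imwrite('pics/scene7.png',c)
cv2.imwrite('pics/wrist7.png',w)
x=cv2.resize(w,(800,600));x[400:,:260]=cv2.resize(c[110:230,250:406],(260,200))
cv2.imwrite('pics/s7.png',np.clip(x*1.2,0,255).astype(np.uint8))
E
```

```text
17.3 [-0.14   0.25  -0.089  1.201  0.66   0.051] [0.528 0.129 0.235] z [ 0.109  0.604 -0.79 ] y [0.143 0.777 0.613] tilt 37.84197301244106
```

View pics/s7.png

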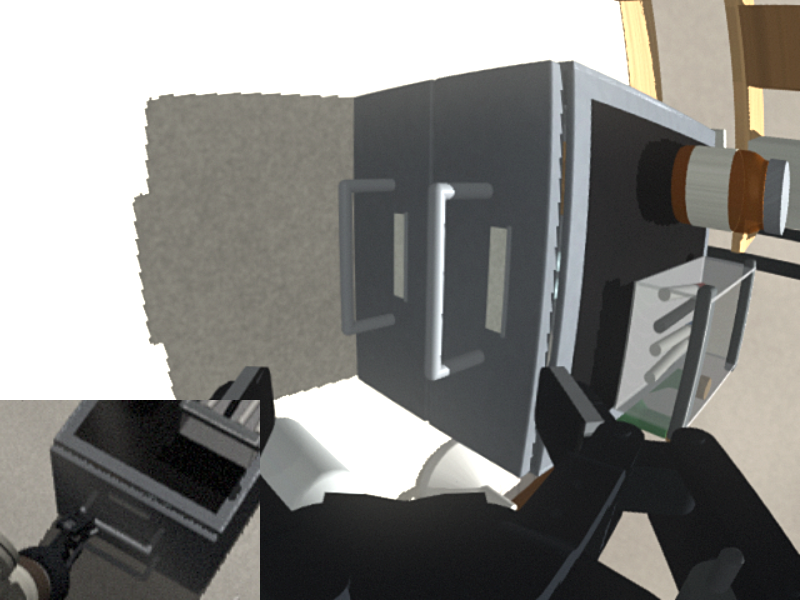

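Run:
```python
from h import *; import json
np.set_printoptions(precision=4,suppress=True)
o=json.load(open('w7.json'))
d=np.array([.183,.983,0])
for z,ps in((.172,[(438,190),(437,371)]),(.072,[(346,185),(348,327)]),(.225,[(576,65),(549,462)]),(.219,[(552,65),(521,475)])):
    q=[wat(o,u*.8,v*.8,z) for u,v in ps]; w=q[1]-q[0]; print(z,q,np.linalg.norm(w),np.degrees(np.arctan2(w[1],w[0])),'mid',(q[0]+q[1])/2,'s',q[0]@d,q[1]@d)
```

```text
0.172 [array([0.4866, 0.211 , 0.172 ]), array([0.5967, 0.1927, 0.172 ])] 0.11163999956340437 -9.393765181184179 mid [0.5417 0.2019 0.172 ] s 0.2964299742755261 0.29867416923377677
0.072 [array([0.4865, 0.2105, 0.072 ]), array([0.5942, 0.189 , 0.072 ])] 0.10976258235757734 -11.278942664481812 mid [0.5403 0.1998 0.072 ] s 0.29594866108225454 0.29454423465986945
0.225 [array([0.4218, 0.2829, 0.225 ]), array([0.6806, 0.2421, 0.225 ])] 0.26203169420218225 -8.95212912370137 mid [0.5512 0.2625 0.225 ] s 0.3552907226789513 0.36257703416024917
0.219 [array([0.4217, 0.2665, 0.219 ]), array([0.6783, 0.2178, 0.219 ])] 0.26111476841077336 -10.752727258751877 mid [0.55   0.2421 0.219 ] s 0.3391468605001787 0.338203635970257
```

Emit:
{"name": "move_arm", "arguments": {"moves": [[[-0.004,-0.02,-0.05,0,50],[-0.002,-0.01,-0.09,0,50],[0.004,0.023,-0.099,0,50],[0.004,0.023,-0.099,0,50]]]}}

```text
clock: 17.9
eef_pos: [0.5303, 0.1557, 0.1347]
tool_rot: [0.083, 0.942, 0.323, 0.027]
ft_force: [-0.5, -0.9, 0.5]
grip_width: 0.0422
grasp_force: 0.0
```

```bash
python3 o.py
```

```text
17.9 [-0.087  0.334 -0.256  0.917  0.658  0.11 ] [0.53  0.156 0.135] z [ 0.104  0.605 -0.79 ] y [0.139 0.777 0.614] tilt 37.85866125967413
```

Emit:
{"name": "move_arm", "arguments": {"moves": [[[0.004,0.02,-0.028,0,50],[0.008,0.04,-0.055,0,50],[0.011,0.055,-0.077,0,50],[0.011,0.055,-0.077,0,50]]]}}

```text
clock: 18.4
eef_pos: [0.5403, 0.2068, 0.056]
tool_rot: [0.086, 0.943, 0.321, 0.026]
ft_force: [-2.9, -5.6, -3.2]
grip_width: 0.0424
grasp_force: 0.0
```

```bash
python3 o.py
python3 - <<'E'
from workcell import vision
import cv2,numpy as np
w=vision.camera("wrist")["color"][...,::-1]
cv2.imwrite('pics/s8.png',np.clip(cv2.resize(w,(600,450))*1.2,0,255).astype(np.uint8))
E
```

```text
18.4 [ 0.018  0.436 -0.347  0.644  0.641  0.247] [0.54  0.207 0.056] z [ 0.104  0.6   -0.793] y [0.145 0.78  0.609] tilt 37.537296632606086
```

View pics/s8.png

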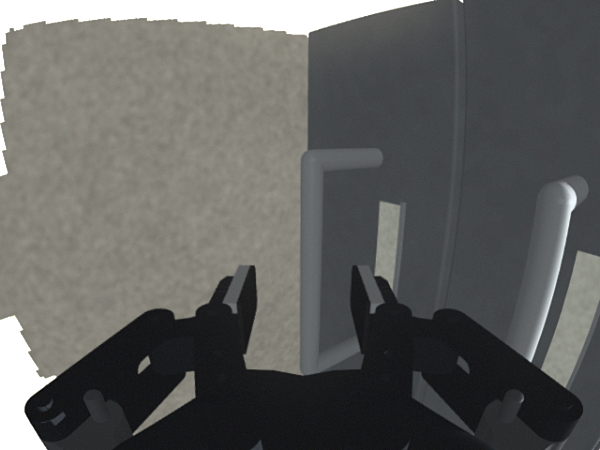

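Emit:
{"name": "move_arm", "arguments": {"moves": [[[0,-0.002,0,0,0],[0,-0.002,0,0,0],[0,-0.002,0,0,0],[0,-0.002,0,0,0]]]}}

```text
clock: 18.95
eef_pos: [0.5437, 0.2058, 0.0601]
tool_rot: [0.084, 0.942, 0.323, 0.03]
ft_force: [-0.1, -1.4, -0.1]
grip_width: 0.0002
grasp_force: 0.0
```

Emit:
{"name": "move_arm", "arguments": {"moves": [[[-0.005,-0.025,0,0,0],[-0.009,-0.05,0,0,0],[-0.014,-0.075,0,0,0],[-0.018,-0.1,0,0,0],[-0.023,-0.125,0,0,0]]]}}

```text
clock: 19.58
eef_pos: [0.5205, 0.0798, 0.0599]
tool_rot: [0.084, 0.942, 0.323, 0.03]
ft_force: [-0.0, 0.5, 0.5]
grip_width: 0.0
grasp_force: 0.0
```

```bash
python3 - <<'E'
from h import *; import json
np.set_printoptions(precision=4,suppress=True)
o=json.load(open('w7.json')); o8=dict(eef_pos=[.5403,.2068,.056],tool_rot=[.086,.943,.321,.026])
def tri(r1,r2):
    A=np.zeros((3,3));b=np.zeros(3)
    for e,d in(r1,r2):
        d=d/np.linalg.norm(d);P=np.eye(3)-np.outer(d,d);A+=P;b+=P@e
    x=np.linalg.solve(A,b);return x,[np.linalg.norm(np.cross(x-e,d/np.linalg.norm(d))) for e,d in(r1,r2)]
k=640/600
for a,b in (((346,185),(311,157)),((348,327),(313,367))):
    print(tri(wray(o,a[0]*.8,a[1]*.8),wray(o8,b[0]*k,b[1]*k)), wat(o8,b[0]*k,b[1]*k,.072))
print('scene bar', [at('scene',*p,.172) for p in [(276,210),(317.5,234)]])
E
python3 - <<'E'
import sys;sys.path.insert(0,'.')
from workcell import vision,monitor
import cv2,numpy as np
c=vision.camera("top")["color"][...,::-1]; cv2.imwrite('pics/top9.png',c)
s=vision.camera("scene")["color"][...,::-1]; cv2.imwrite('pics/scene9.png',s)
E
```

```text
(array([0.4877, 0.2159, 0.0628]), [np.float64(0.00021601735210377584), np.float64(0.00021601735210372605)]) [0.4852 0.2089 0.072 ]
(array([0.5919, 0.1873, 0.0765]), [np.float64(0.0005105546859096851), np.float64(0.0005105546859096228)]) [0.5974 0.1907 0.072 ]
scene bar [array([0.467 , 0.1144, 0.172 ]), array([0.5776, 0.0944, 0.172 ])]
```

Emit:
{"name": "move_arm", "arguments": {"moves": [[[0.0,0.01,0.05,0,40],[0.006,0.04,0.058,0,40],[0.012,0.075,0.058,0,40],[0.013,0.079,0.055,0,40]]]}}

```text
clock: 20.18
eef_pos: [0.5333, 0.162, 0.1154]
tool_rot: [0.083, 0.942, 0.323, 0.03]
ft_force: [0.2, 0.2, -0.6]
grip_width: 0.0343
grasp_force: 0.0
```

Emit:
{"name": "move_arm", "arguments": {"moves": [[[0.004,0.018,-0.025,0,40],[0.007,0.036,-0.05,0,40],[0.009,0.048,-0.065,0,40],[0.009,0.048,-0.065,0,40]]]}}

```text
clock: 20.68
eef_pos: [0.5407, 0.2081, 0.048]
tool_rot: [0.085, 0.942, 0.323, 0.028]
ft_force: [-0.4, -0.4, 0.9]
grip_width: 0.0341
grasp_force: 0.0
```

```bash
python3 o.py
```

```text
20.675 [ 0.018  0.448 -0.357  0.617  0.646  0.247] [0.541 0.208 0.048] z [ 0.107  0.604 -0.79 ] y [0.142 0.777 0.613] tilt 37.81535144533242
```

No contact yet; continue to the final depth and close.

Emit:
{"name": "move_arm", "arguments": {"moves": [[[0.002,0.006,-0.006,0,40],[0.003,0.011,-0.012,0,40],[0.003,0.011,-0.012,0,40]]]}}

```text
clock: 21.05
eef_pos: [0.5443, 0.2141, 0.0351]
tool_rot: [0.088, 0.943, 0.319, 0.028]
ft_force: [-4.0, -13.0, -5.3]
grip_width: 0.0344
grasp_force: 0.0
```

Emit:
{"name": "move_arm", "arguments": {"moves": [[[0,0,0,0,0],[0,0,0,0,0],[0,0,0,0,0]]]}}

```text
clock: 21.42
eef_pos: [0.5458, 0.2165, 0.0377]
tool_rot: [0.086, 0.942, 0.322, 0.03]
ft_force: [-1.8, -7.9, 1.5]
grip_width: 0.0077
grasp_force: 59.3
```

Emit:
{"name": "move_arm", "arguments": {"moves": [[[-0.004,-0.02,0,0,0],[-0.009,-0.045,0,0,0],[-0.014,-0.075,0,0,0],[-0.02,-0.105,0,0,0],[-0.025,-0.135,0,0,0]]]}}

```text
clock: 22.05
eef_pos: [0.5198, 0.083, 0.0379]
tool_rot: [0.085, 0.942, 0.323, 0.029]
ft_force: [-0.1, 2.9, -3.6]
grip_width: 0.0082
grasp_force: 60.5
```

Emit:
{"name": "move_arm", "arguments": {"moves": [[[-0.005,-0.03,0,0,0],[-0.011,-0.06,0,0,0],[-0.014,-0.078,0,0,0],[-0.014,-0.078,0,0,0]]]}}

```text
clock: 22.55
eef_pos: [0.5054, 0.0078, 0.039]
tool_rot: [0.086, 0.941, 0.327, 0.028]
ft_force: [-2.6, 8.4, 3.5]
grip_width: 0.0073
grasp_force: 63.6
```

```bash
python3 o.py
```

```text
22.55 [-0.39   0.515 -0.275  0.945  0.651 -0.264] [0.505 0.008 0.039] z [ 0.11   0.61  -0.785] y [0.143 0.772 0.62 ] tilt 38.30396357684434
```

Emit:
{"name": "move_arm", "arguments": {"moves": [[[-0.002,-0.01,0,0,0],[-0.002,-0.01,0,0,0]]]}}

```text
clock: 22.8
eef_pos: [0.5043, 0.0071, 0.0405]
tool_rot: [0.083, 0.938, 0.335, 0.028]
ft_force: [13.6, 43.3, -8.3]
grip_width: 0.0079
grasp_force: 60.0
```

```bash
python3 o.py
```

```text
22.8 [-0.4    0.523 -0.268  0.962  0.664 -0.288] [0.504 0.007 0.04 ] z [ 0.108  0.624 -0.774] y [0.136 0.762 0.633] tilt 39.273658777495875
```

Emit:
{"name": "move_arm", "arguments": {"moves": [[[0.002,0.01,0,0,50],[0.002,0.01,0,0,50],[-0.002,-0.02,0.03,0,50],[-0.008,-0.05,0.08,0,50],[-0.015,-0.08,0.13,0,100]]]}}

```text
clock: 23.42
eef_pos: [0.4891, -0.0866, 0.1695]
tool_rot: [0.085, 0.942, 0.323, 0.03]
ft_force: [0.6, -0.6, 0.8]
grip_width: 0.0595
grasp_force: 0.0
```

Emit:
{"name": "move_arm", "arguments": {"moves": [[[-0.02,-0.035,0.04,10.5,100],[-0.05,-0.07,0.08,21,100],[-0.09,-0.11,0.1,31.5,100],[-0.13,-0.15,0.12,42,100],[-0.17,-0.19,0.12,52,100]]]}}

```text
clock: 24.05
eef_pos: [0.3155, -0.2747, 0.2808]
tool_rot: [-0.339, 0.885, 0.297, -0.113]
ft_force: [0.1, 0.2, 0.4]
grip_width: 0.0856
grasp_force: 0.0
```

```bash
python3 o.py
```

```text
24.05 [-0.757  0.617  0.55   2.148  0.051 -1.506] [ 0.316 -0.275  0.281] z [-0.401  0.449 -0.798] y [-0.534  0.593  0.602] tilt 37.03241461789156
```

Emit:
{"name": "move_arm", "arguments": {"moves": [[[0.0,0,0.1,7,100],[0,0,0.2,7,100]]]}}

```text
clock: 24.3
eef_pos: [0.2874, -0.2469, 0.3196]
tool_rot: [-0.393, 0.87, 0.271, -0.122]
ft_force: [0.4, -0.7, -0.1]
grip_width: 0.0854
grasp_force: 0.0
```

Emit:
{"name": "move_arm", "arguments": {"moves": [[[0,0,0.1,0,100],[0,0,0.2,0,100]]]}}

```text
clock: 24.55
eef_pos: [0.264, -0.2263, 0.3491]
tool_rot: [-0.396, 0.876, 0.251, -0.112]
ft_force: [-0.5, -0.3, -0.7]
grip_width: 0.0856
grasp_force: 0.0
```

```bash
python3 o.py
```

```text
24.55 [-0.715  0.383  0.404  2.149  0.006 -1.564] [ 0.264 -0.226  0.349] z [-0.395  0.351 -0.849] y [-0.637  0.561  0.529] tilt 31.911163433590847
```

Emit:
{"name": "move_arm", "arguments": {"moves": [[[0.07,-0.06,0.1,0,100],[0.14,-0.12,0.2,0,100]]]}}

```text
clock: 24.8
eef_pos: [0.2967, -0.2534, 0.3459]
tool_rot: [-0.398, 0.882, 0.23, -0.102]
ft_force: [-0.0, -0.1, 0.1]
grip_width: 0.0856
grasp_force: 0.0
```

Emit:
{"name": "move_arm", "arguments": {"moves": [[[0.07,-0.06,0.1,0,100],[0.14,-0.12,0.2,0,100]]]}}

```text
clock: 25.05
eef_pos: [0.326, -0.2778, 0.3451]
tool_rot: [-0.401, 0.888, 0.208, -0.092]
ft_force: [0.2, 0.2, 0.2]
grip_width: 0.0852
grasp_force: 0.0
```

```bash
python3 o.py
```

```text
25.05 [-0.712  0.488  0.608  2.149  0.008 -1.562] [ 0.326 -0.278  0.345] z [-0.33   0.295 -0.897] y [-0.673  0.593  0.442] tilt 26.245770780381825
```

Continues at about 2.8° per call; repeat to near vertical.

Emit:
{"name": "move_arm", "arguments": {"moves": [[[0.07,-0.06,0.1,0,100],[0.14,-0.12,0.2,0,100]]]}}

```text
clock: 25.3
eef_pos: [0.3529, -0.3, 0.3466]
tool_rot: [-0.403, 0.893, 0.184, -0.081]
ft_force: [0.3, -0.5, 0.4]
grip_width: 0.0859
grasp_force: 0.0
```

Emit:
{"name": "move_arm", "arguments": {"moves": [[[0.05,-0.045,0.1,0,100],[0.1,-0.09,0.2,0,100]]]}}

```text
clock: 25.55
eef_pos: [0.367, -0.3132, 0.3584]
tool_rot: [-0.405, 0.898, 0.159, -0.069]
ft_force: [-1.2, 0.7, -0.4]
grip_width: 0.0853
grasp_force: 0.0
```

Emit:
{"name": "move_arm", "arguments": {"moves": [[[0.05,-0.045,0.1,0,100],[0.1,-0.09,0.2,0,100]]]}}

```text
clock: 25.8
eef_pos: [0.3811, -0.3266, 0.3711]
tool_rot: [-0.407, 0.902, 0.133, -0.057]
ft_force: [-0.5, -0.8, -0.2]
grip_width: 0.0855
grasp_force: 0.0
```

Emit:
{"name": "move_arm", "arguments": {"moves": [[[0.05,-0.045,0.1,0,100],[0.1,-0.09,0.2,0,100]]]}}

```text
clock: 26.05
eef_pos: [0.3952, -0.3398, 0.3845]
tool_rot: [-0.409, 0.905, 0.106, -0.045]
ft_force: [-0.7, 0.6, 0.3]
grip_width: 0.0853
grasp_force: 0.0
```

Emit:
{"name": "move_arm", "arguments": {"moves": [[[0.05,-0.045,0.1,0,100],[0.1,-0.09,0.2,0,100]]]}}

```text
clock: 26.3
eef_pos: [0.4091, -0.3529, 0.3987]
tool_rot: [-0.41, 0.908, 0.08, -0.033]
ft_force: [-0.1, -0.5, 0.0]
grip_width: 0.0853
grasp_force: 0.0
```

```bash
python3 o.py
```

```text
26.3 [-0.716  0.55   0.955  2.149  0.007 -1.565] [ 0.409 -0.353  0.399] z [-0.125  0.118 -0.985] y [-0.739  0.651  0.172] tilt 9.920387846272742
```

Emit:
{"name": "move_arm", "arguments": {"moves": [[[0.05,-0.045,0.1,0,100],[0.1,-0.09,0.2,0,100]]]}}

```text
clock: 26.55
eef_pos: [0.4226, -0.3655, 0.4136]
tool_rot: [-0.411, 0.91, 0.053, -0.02]
ft_force: [0.7, 0.5, 0.2]
grip_width: 0.0852
grasp_force: 0.0
```

Emit:
{"name": "move_arm", "arguments": {"moves": [[[0.05,-0.045,0.1,0,100],[0.1,-0.09,0.2,0,100]]]}}

```text
clock: 26.8
eef_pos: [0.4355, -0.3777, 0.4293]
tool_rot: [-0.411, 0.911, 0.026, -0.008]
ft_force: [0.0, -0.3, 0.2]
grip_width: 0.0851
grasp_force: 0.0
```

Emit:
{"name": "move_arm", "arguments": {"moves": [[[0.05,-0.045,0.1,0,100],[0.1,-0.09,0.2,0,100]]]}}

```text
clock: 27.05
eef_pos: [0.4479, -0.3893, 0.4454]
tool_rot: [-0.411, 0.912, -0.0, 0.004]
ft_force: [-0.2, 0.4, -0.8]
grip_width: 0.0856
grasp_force: 0.0
```

```bash
python3 o.py
python3 - <<'E'
from workcell import vision
import cv2,numpy as np
c=vision.camera("scene")["color"][...,::-1]; cv2.imwrite('pics/scene10.png',c)
t=vision.camera("top")["color"][...,::-1]; cv2.imwrite('pics/top10.png',t)
g=lambda x:(255*np.clip(x/255.,0,1)**.5).astype(np.uint8)
a=cv2.resize(g(c[140:290,235:385]),(600,600),interpolation=cv2.INTER_CUBIC)
b=cv2.resize(g(t[170:320,280:380]),(200,300),interpolation=cv2.INTER_CUBIC)
o=np.zeros((600,800,3),np.uint8);o[:,:600]=a;o[:300,600:]=b
o[300:500,600:]=cv2.resize(g(c[335:480,150:340])[::1],(200,200))
cv2.imwrite('pics/s10.png',o)
E
```

```text
27.05 [-0.72   0.577  1.16   2.149  0.007 -1.567] [ 0.448 -0.389  0.445] z [ 0.008  0.003 -1.   ] y [-0.75   0.662 -0.004] tilt 0.48759361225638165
```

View pics/s10.png

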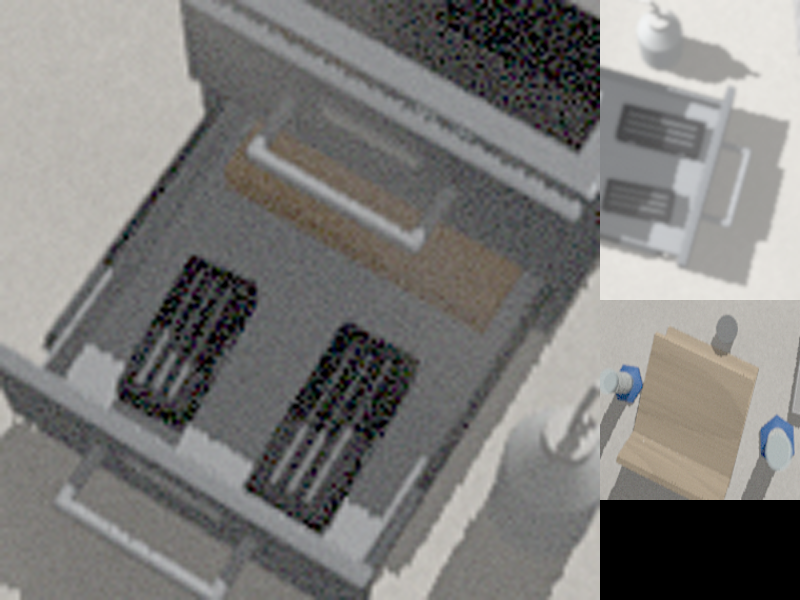

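```bash
python3 - <<'E'
from h import *
np.set_printoptions(precision=4,suppress=True)
S=lambda u,v,z: at('scene',235+u/4,140+v/4,z)[:2]
T=lambda u,v,z: at('top',280+(u-600)/2,170+v/2,z)[:2]
def rep(n,f,pts,z):
    q=np.array([f(u,v,z) for u,v in pts]); print(n,'mean',q.mean(0)); 
    for i in range(4):
        w=q[(i+1)%4]-q[i]; print('  ',q[i],np.linalg.norm(w),np.degrees(np.arctan2(w[1],w[0])))
rep('long S',S,[(345,322),(418,355),(322,515),(250,480)],.062)
rep('long T',T,[(623,105),(704,122),(697,158),(616,140)],.062)
rep('short S',S,[(195,255),(257,287),(190,413),(122,382)],.056)
rep('short T',T,[(607,178),(674,186),(670,222),(604,212)],.056)
print('handle low', S(68,497,.072),S(218,590,.072))
print('panel inner R?',S(365,572,.118),S(0,352,.118))
# rack from small crop
k=(190/200,145/200)
E
cat > blob.py <<'E'
# dark blob check of the cases in the scene picture
from h import *
im=cv2.imread('pics/scene10.png').max(2).astype(np.float32); im=cv2.GaussianBlur(im,(3,3),0)
m=np.zeros(im.shape,np.uint8); m[195:278,262:345]=(im[195:278,262:345]<24)
n,l,st,c=cv2.connectedComponentsWithStats(m)
for i in range(1,n):
    if st[i,4]>150:
        r=cv2.minAreaRect(np.argwhere(l==i)[:,::-1].astype(np.float32)); print(st[i],c[i],cv2.boxPoints(r).round(1).tolist(), at('scene',*c[i],.06))
E
python3 blob.py
```

```text
long S mean [0.5768 0.1067]
   [0.5604 0.1682] 0.0509728480802625 -4.585393561129341
   [0.6112 0.1641] 0.12070582354698203 -98.88171395403305
   [0.5926 0.0449] 0.049654359133616384 174.57311693543855
   [0.5432 0.0496] 0.11988614114359969 81.72309980151796
long T mean [0.5736 0.1044]
   [0.6085 0.1634] 0.12407926522487502 -96.99163142604729
   [0.5934 0.0402] 0.0555940984447584 174.12584077605928
   [0.5381 0.0459] 0.12337546182088188 82.43858025319203
   [0.5544 0.1682] 0.05438621622225099 -5.101187695833533
short S mean [0.4714 0.1276]
   [0.453  0.1784] 0.04590237278120249 -7.6522861641386095
   [0.4985 0.1723] 0.09455855954718295 -94.57757936533679
   [0.491  0.0781] 0.047927959451746924 175.86325759497558
   [0.4432 0.0815] 0.09741185665491944 84.19288321534835
short T mean [0.4697 0.126 ]
   [0.4972 0.176 ] 0.09994179492759664 -91.69094063598337
   [0.4943 0.0761] 0.05352026287346684 178.97515800084975
   [0.4408 0.077 ] 0.09810002623038808 86.5727717303598
   [0.4466 0.175 ] 0.050606518892066576 1.150869874840701
handle low [ 0.4452 -0.0034] [ 0.5522 -0.0238]
panel inner R? [0.6333 0.0077] [0.3812 0.0546]
[265 204  34  43 701] [282.43937233 224.02710414] [[262.1000061035156, 238.39999389648438], [282.6000061035156, 201.89999389648438], [300.6000061035156, 212.0], [280.1000061035156, 248.5]] [0.47198982 0.12429152 0.06      ]
[297 221  42  52 896] [319.24888393 243.91852679] [[295.20001220703125, 260.8999938964844], [321.0, 218.8000030517578], [340.70001220703125, 230.8000030517578], [314.8999938964844, 273.0]] [0.57791598 0.1086489  0.06      ]
```

Run:
```python
from h import *
from scipy.optimize import least_squares
np.set_printoptions(precision=4,suppress=True)
c,s=np.cos(np.radians(25)),np.sin(np.radians(25))
def W(p,P):
    x,y,t=p; u=np.array([np.cos(t),np.sin(t),0]);v=np.array([-np.sin(t),np.cos(t),0]);z=np.array([0,0,1.])
    X=c*u+s*z; Z=-s*u+c*z
    return np.array([x,y,.046])+np.outer(P[:,0],X)+np.outer(P[:,1],v)+np.outer(P[:,2],Z)
# rack y axis: +y is to the left of up-slope (world -x side)
Sc=lambda u,v:(150+(u-420)/2,335+v/2); Tc=lambda u,v:(395+(u-430)/3,205+(v-300)/3)
obs=[('scene',(.172,.11,0),Sc(525,50)),('scene',(.172,-.11,0),Sc(719,102)),('scene',(0,.11,0),Sc(485,193)),
('top',(.172,-.11,0),Tc(540,325)),('top',(.172,.11,0),Tc(535,553)),('top',(0,-.11,0),Tc(680,350)),('top',(0,.11,0),Tc(686,565))]
def res(p): return np.concatenate([proj(n,W(p,np.array([q])))[0]-o for n,q,o in obs])
r=least_squares(res,[.556,-.403,np.pi/2],loss='soft_l1');print('pts',r.x,np.degrees(r.x[2]));print(r.fun.reshape(-1,2))
# mask fit: deck+backstop face silhouettes vs plywood colour
D=np.array([[.172,.11,0],[.172,-.11,0],[0,-.11,0],[0,.11,0]]);B=np.array([[0,.11,0],[0,-.11,0],[0,-.11,.08],[0,.11,.08]])
tot=[]
for n,roi in(('scene',(150,330,345,480)),('top',(400,200,510,305))):
    im=cv2.imread(f'pics/{n}0.png'); hsv=cv2.cvtColor(im,cv2.COLOR_BGR2HSV)
    m=np.zeros(im.shape[:2],np.uint8);x0,y0,x1,y1=roi
    m[y0:y1,x0:x1]=((hsv[...,1]>75)&(hsv[...,0]<25))[y0:y1,x0:x1]; tot.append((n,im))
    m=cv2.morphologyEx(m,cv2.MORPH_OPEN,np.ones((3,3))); print(n,m.sum(),np.argwhere(m).min(0)[::-1],np.argwhere(m).max(0)[::-1])
# side lines: sub-pixel edge of deck's long sides via gradient
for n,im in tot:
    g=cv2.GaussianBlur(cv2.cvtColor(im,cv2.COLOR_BGR2LAB)[...,2].astype(np.float32),(3,3),0)
    for side in(.11,-.11):
        off=[]
        for x in np.linspace(.03,.16,14):
            pts=W(r.x,np.array([[x,side+d,0] for d in np.linspace(-.015,.015,61)])); uv=proj(n,pts).astype(np.float32)
            pr=cv2.remap(g,uv[:,:1],uv[:,1:],cv2.INTER_LINEAR).ravel(); k=np.argmax(np.abs(np.gradient(pr)));off.append((k-30)*.5)
        print(n,side,'mm',np.array(off))
    for name,base in(('top edge',.172),('foot',0)):
        off=[]
        for y in np.linspace(-.09,.09,13):
            pts=W(r.x,np.array([[base+d,y,0] for d in np.linspace(-.015,.015,61)])); uv=proj(n,pts).astype(np.float32)
            gg=g if 0 else cv2.GaussianBlur(cv2.cvtColor(im,cv2.COLOR_BGR2GRAY).astype(np.float32),(3,3),0)
            pr=cv2.remap(gg,uv[:,:1],uv[:,1:],cv2.INTER_LINEAR).ravel(); k=np.argmax(np.abs(np.gradient(pr)));off.append((k-30)*.5)
        print(n,name,'mm',np.array(off))
```

```text
pts [ 0.5595 -0.4018  1.6298] 93.38022964197899
[[-0.3393 -0.4782]
 [-2.3665  5.8486]
 [ 0.3602 -1.1361]
 [-0.3566 -0.5957]
 [ 2.8858  0.0359]
 [-1.135  -1.2873]
 [-0.0514 -0.0255]]
scene 10913 [166 355] [299 479]
top 5268 [417 216] [501 292]
scene 0.11 mm [ 3.5  4.  15.  12.5  7.5  5.  11.  15.   2.   2.   1.5  1.5  2.   1. ]
scene -0.11 mm [ 2.5  2.   2.   1.5  1.5  0.5  1.   1.   0.   0.5  0.  -0.5  0.  -2.5]
scene top edge mm [-3.5 -2.  -3.  -2.5 11.  15.  -1.5 -2.  -1.5 -1.5 -2.  -0.5  0. ]
scene foot mm [-3.  -3.  -1.5 -3.  -1.5 -2.  -2.  -0.5 -1.  -1.5 -1.5  0.5  1. ]
top 0.11 mm [ 2.   3.   3.   3.   1.5  2.5  3.5  4.5  2.5  2.   6.5  7.5 -0.5  8. ]
top -0.11 mm [  0.5   2.5   0.    2.    0.    2.    4.  -15.  -14.5 -12.  -13.5 -13.5
  -1.5   0. ]
top top edge mm [ 1.   6.5  7.5  9.5 13.   9.  10.   8.5  9.5  9.  10.  11.  12. ]
top foot mm [-4.   1.  -2.  -1.5  0.  -1.5  1.  -3.5  3.5 -1.   1.5  1.   1. ]
```

Emit:
{"name": "move_arm", "arguments": {"moves": [[[0.015,0.06,0.0,10.4,100],[0.03,0.12,-0.01,20.8,100],[0.05,0.18,-0.02,31.2,100],[0.07,0.24,-0.03,33.9,100],[0.09,0.3,-0.04,33.9,100]]]}}

```text
clock: 27.78
eef_pos: [0.536, -0.0916, 0.4049]
tool_rot: [-0.659, 0.752, 0.002, 0.003]
ft_force: [0.8, 0.0, 0.2]
grip_width: 0.0853
grasp_force: 0.0
```

Emit:
{"name": "move_arm", "arguments": {"moves": [[[0.008,0.05,-0.035,0,100],[0.016,0.1,-0.07,0,100],[0.028,0.15,-0.11,0,100],[0.037,0.19,-0.16,0,100],[0.038,0.195,-0.22,0,100]]]}}

```text
clock: 28.4
eef_pos: [0.5745, 0.1041, 0.186]
tool_rot: [-0.661, 0.751, 0.001, 0.005]
ft_force: [0.7, 0.1, 0.2]
grip_width: 0.0854
grasp_force: 0.0
```

Emit:
{"name": "move_arm", "arguments": {"moves": [[[0,0,-0.05,0,100],[0,0,-0.08,0,100],[0,0,-0.08,0,100]]]}}

```text
clock: 28.78
eef_pos: [0.5707, 0.1007, 0.1039]
tool_rot: [-0.659, 0.752, 0.003, 0.0]
ft_force: [-1.2, 0.2, 0.5]
grip_width: 0.0854
grasp_force: 0.0
```

```bash
python3 o.py
python3 - <<'E'
from h import *
from workcell import vision,monitor
o=monitor.get_obs(); w=vision.camera('wrist')['color']; cv2.imwrite('pics/w11.png',w[...,::-1])
M=R.from_quat(o['tool_rot']).as_matrix()
def wproj(p):
    c=np.linalg.inv(HE)[:3]@np.r_[M.T@(np.array(p)-o['eef_pos']),1]; t=np.arctan2(np.hypot(c[0],c[1]),-c[2]); n=np.hypot(c[0],c[1])
    return 323.42+371.65*t*c[0]/n,235.9-371.65*t*c[1]/n
a=np.radians(82.5);u=np.array([np.cos(a),np.sin(a),0]);v=np.array([-u[1],u[0],0])
g=w.max(2).astype(float)
for k in(-.05,-.03,0.0):
    pr=[];D=np.arange(-.05,.0501,.002)
    for d in D:
        x,y=wproj(np.array([.576,.106,.062])+k*u+d*v); pr.append(g[int(y)-1:int(y)+2,int(x)-1:int(x)+2].mean() if 0<y<479 and 0<x<639 else -1)
    print(k,np.round(pr).astype(int))
E
```

```text
28.775 [ 0.171  0.459  0.05   1.165  0.006 -1.268] [0.571 0.101 0.104] z [-0.004  0.005 -1.   ] y [-0.991  0.131  0.005] tilt 0.38780719172164163
-0.05 [119 208 204 206 205 206 206 205 207 206 204 109  40  47  47  46  46  43
 115 131  43  44  43  42  93 136  48  42  42  42  69 136  61  43  44  44
  45  45  39 176 197 200 201 202 200 200 206 204 202 202 203]
-0.03 [ 87  86  87  85  88  87  84  87  86  86  85  43  40  44  45  45  44  43
 116 102  42  43  44  41 111 115  42  42  42  41  95 137  48  43  43  45
  45  42  36  84  83  85  86  86  83  88  86  87  86  87  87]
0.0 [ 81  82  80  84  83  80  82  81  83  81  83  26  30  30  32  46  45  53
 147  78  37  31  21  21  52  39  20  21  21  21  41  45  20  21  22  23
  22  22  40  81  81  82  84  81  82  82  82  83  83  83  82]
```

Emit:
{"name": "move_arm", "arguments": {"moves": [[[0.004,0.004,-0.03,0,100],[0.004,0.004,-0.06,0,100],[0.004,0.004,-0.075,0,100],[0.004,0.004,-0.075,0,100]]]}}

```text
clock: 29.32
eef_pos: [0.5782, 0.1051, 0.0329]
tool_rot: [-0.659, 0.752, 0.001, 0.004]
ft_force: [0.0, 0.4, -0.2]
grip_width: 0.0854
grasp_force: 0.0
```

Emit:
{"name": "move_arm", "arguments": {"moves": [[[0,0,-0.01,0,100],[0,0,-0.01,0,100]]]}}

```text
clock: 29.58
eef_pos: [0.5784, 0.1051, 0.0229]
tool_rot: [-0.659, 0.752, 0.001, 0.004]
ft_force: [-1.1, 0.1, 0.6]
grip_width: 0.0856
grasp_force: 0.0
```

Emit:
{"name": "move_arm", "arguments": {"moves": [[[0,0,-0.006,0,100],[0,0,-0.006,0,100]]]}}

```text
clock: 29.82
eef_pos: [0.5779, 0.1051, 0.0163]
tool_rot: [-0.659, 0.752, 0.001, 0.004]
ft_force: [-0.2, 0.0, -0.6]
grip_width: 0.0851
grasp_force: 0.0
```

Emit:
{"name": "move_arm", "arguments": {"moves": [[[0,0,-0.005,0,100],[0,0,-0.006,0,100]]]}}

```text
clock: 30.08
eef_pos: [0.5779, 0.1051, 0.0102]
tool_rot: [-0.659, 0.752, 0.001, 0.004]
ft_force: [-0.1, 0.5, 0.0]
grip_width: 0.0856
grasp_force: 0.0
```

Emit:
{"name": "move_arm", "arguments": {"moves": [[[0,0,-0.005,0,100],[0,0,-0.005,0,100]]]}}

```text
clock: 30.32
eef_pos: [0.5778, 0.1051, 0.0051]
tool_rot: [-0.659, 0.752, 0.001, 0.004]
ft_force: [-1.0, 1.2, -0.2]
grip_width: 0.0852
grasp_force: 0.0
```

Emit:
{"name": "move_arm", "arguments": {"moves": [[[0,0,0.006,0,100],[0,0,0.006,0,0],[0,0,0.006,0,0],[0,0,0.006,0,0]]]}}

```text
clock: 30.82
eef_pos: [0.5789, 0.1053, 0.0126]
tool_rot: [-0.659, 0.752, 0.001, 0.005]
ft_force: [-1.2, -0.2, 4.8]
grip_width: 0.0548
grasp_force: 64.5
```

Emit:
{"name": "move_arm", "arguments": {"moves": [[[0,0,0.006,0,0],[0,0,0.03,0,0],[0,0,0.05,0,0],[0,0,0.05,0,0]]]}}

```text
clock: 31.32
eef_pos: [0.5793, 0.1053, 0.0628]
tool_rot: [-0.659, 0.752, 0.0, 0.005]
ft_force: [0.5, 0.1, -4.0]
grip_width: 0.0547
grasp_force: 64.2
```

```bash
python3 o.py; python3 -c "
from workcell import monitor
o=monitor.get_obs();print(o['ft_force'],o['ft_torque'])"
```

```text
31.325 [ 0.177  0.502  0.005  1.065  0.006 -1.263] [0.579 0.105 0.063] z [ 0.007  0.007 -1.   ] y [-0.991  0.131 -0.006] tilt 0.5933972560611528
[ 0.54194128  0.05784539 -4.02533979] [-0.01937314 -0.04273651  0.00227904]
```

Emit:
{"name": "move_arm", "arguments": {"moves": [[[-0.001,-0.003,0.06,0,0],[-0.001,-0.004,0.12,0,0],[-0.001,-0.01,0.18,-6,0],[0,-0.02,0.24,-16.5,0],[0.0,-0.04,0.29,-27,0]]]}}

```text
clock: 31.95
eef_pos: [0.5781, 0.0654, 0.3526]
tool_rot: [-0.463, 0.886, 0.0, 0.004]
ft_force: [1.1, -0.8, -2.9]
grip_width: 0.0545
grasp_force: 65.4
```

Emit:
{"name": "move_arm", "arguments": {"moves": [[[0.005,-0.01,0.05,-10.5,0],[0.01,-0.02,0.1,-21,0],[0.015,-0.03,0.13,-31.5,0],[0.02,-0.05,0.15,-42,0],[0.03,-0.06,0.16,-52,0]]]}}

```text
clock: 32.58
eef_pos: [0.6209, 0.0041, 0.4679]
tool_rot: [-0.039, 0.998, -0.004, 0.046]
ft_force: [-1.1, 0.2, -2.2]
grip_width: 0.0544
grasp_force: 67.2
```

```bash
python3 o.py
```

```text
32.575 [ 0.009  0.602  1.272  2.149 -0.004 -0.07 ] [0.621 0.004 0.468] z [ 0.092 -0.003 -0.996] y [-0.078  0.997 -0.011] tilt 5.3104103864528645
```

Emit:
{"name": "move_arm", "arguments": {"moves": [[[0,0,0.1,-4,0],[0,0,0.2,-4,0]]]}}

```text
clock: 32.83
eef_pos: [0.603, 0.0042, 0.5126]
tool_rot: [-0.008, 0.997, -0.005, 0.083]
ft_force: [-0.2, 0.0, -2.7]
grip_width: 0.0547
grasp_force: 67.3
```

Emit:
{"name": "move_arm", "arguments": {"moves": [[[0,0,0.1,0,0],[0,0,0.2,0,0]]]}}

```text
clock: 33.08
eef_pos: [0.5832, 0.0038, 0.5531]
tool_rot: [-0.009, 0.993, -0.005, 0.117]
ft_force: [-0.8, 1.0, -2.1]
grip_width: 0.0547
grasp_force: 67.3
```

Emit:
{"name": "move_arm", "arguments": {"moves": [[[0,0,0.1,0,0],[0,0,0.2,0,0]]]}}

```text
clock: 33.33
eef_pos: [0.5624, 0.003, 0.5892]
tool_rot: [-0.009, 0.989, -0.005, 0.148]
ft_force: [-0.3, 0.8, -2.6]
grip_width: 0.0548
grasp_force: 67.3
```

Emit:
{"name": "move_arm", "arguments": {"moves": [[[0,0,0.1,0,0],[0,0,0.2,0,0]]]}}

```text
clock: 33.58
eef_pos: [0.5407, 0.0023, 0.622]
tool_rot: [-0.008, 0.984, -0.005, 0.177]
ft_force: [0.3, 0.5, -2.6]
grip_width: 0.0546
grasp_force: 67.3
```

```bash
python3 o.py
```

```text
33.575 [ 0.011  0.34   1.275  2.149 -0.011 -0.008] [0.541 0.002 0.622] z [ 0.349 -0.007 -0.937] y [-0.015  1.    -0.013] tilt 20.453544328510535
```

Emit:
{"name": "move_arm", "arguments": {"moves": [[[0,0,0.1,0,0],[0,0,0.2,0,0]]]}}

```text
clock: 33.83
eef_pos: [0.5183, 0.0016, 0.6519]
tool_rot: [-0.008, 0.979, -0.005, 0.205]
ft_force: [-0.0, -0.1, -2.4]
grip_width: 0.0546
grasp_force: 67.4
```

Emit:
{"name": "move_arm", "arguments": {"moves": [[[0,0,0.1,0,0]]]}}

```text
clock: 33.95
eef_pos: [0.5043, 0.0014, 0.6684]
tool_rot: [-0.008, 0.975, -0.005, 0.221]
ft_force: [0.1, -0.6, -2.8]
grip_width: 0.0551
grasp_force: 67.3
```

Emit:
{"name": "move_arm", "arguments": {"moves": [[[0.005,-0.035,-0.035,10.5,0],[0.01,-0.07,-0.07,21,0],[0.015,-0.11,-0.11,31.5,0],[0.02,-0.15,-0.15,42,0],[0.025,-0.19,-0.19,52.5,0]]]}}

```text
clock: 34.58
eef_pos: [0.5268, -0.1789, 0.4906]
tool_rot: [-0.395, 0.892, 0.082, 0.206]
ft_force: [1.6, 0.1, -2.2]
grip_width: 0.0546
grasp_force: 67.4
```

```bash
python3 o.py
```

```text
34.575 [-0.581  0.316  0.771  1.933  0.437 -1.393] [ 0.527 -0.179  0.491] z [ 0.302  0.308 -0.902] y [-0.738  0.675 -0.017] tilt 25.56472121371976
```

Emit:
{"name": "move_arm", "arguments": {"moves": [[[0.005,-0.04,-0.035,10.5,0],[0.01,-0.08,-0.07,21,0],[0.015,-0.12,-0.11,31.5,0],[0.02,-0.16,-0.16,40,0],[0.026,-0.175,-0.21,40.5,0]]]}}

```text
clock: 35.2
eef_pos: [0.5504, -0.3512, 0.2727]
tool_rot: [-0.677, 0.703, 0.147, 0.164]
ft_force: [-0.1, -0.6, -2.5]
grip_width: 0.0547
grasp_force: 67.3
```

Emit:
{"name": "move_arm", "arguments": {"moves": [[[0,0,-0.02,0,0],[0,0,-0.02,0,0]]]}}

```text
clock: 35.45
eef_pos: [0.5498, -0.3489, 0.253]
tool_rot: [-0.676, 0.703, 0.148, 0.164]
ft_force: [-0.9, -0.0, -2.4]
grip_width: 0.0546
grasp_force: 67.2
```

```bash
python3 o.py
```

```text
35.45 [-0.737  0.87   1.079  2.067  0.345 -2.32 ] [ 0.55  -0.349  0.253] z [ 0.03   0.43  -0.902] y [-0.999  0.042 -0.013] tilt 25.550379373354563
```

Emit:
{"name": "move_arm", "arguments": {"moves": [[[0.002,-0.001,-0.05,4.5,0],[0.004,-0.003,-0.1,4.5,0],[0.004,-0.004,-0.14,4.5,0],[0.004,-0.004,-0.14,4.5,0]]]}}

```text
clock: 35.95
eef_pos: [0.5536, -0.352, 0.116]
tool_rot: [0.704, -0.676, -0.153, -0.158]
ft_force: [-0.3, 0.7, -2.0]
grip_width: 0.0548
grasp_force: 67.1
```

```bash
python3 o.py
cat > case.py <<'E'
# measured case (deck coordinates) for a given grip offset
from h import *; import sys
from workcell import monitor
o=monitor.get_obs(); M=R.from_quat(o['tool_rot']).as_matrix(); np.set_printoptions(precision=4,suppress=True)
L,H,off=map(float,sys.argv[1:4])
t=np.radians(92.1);u=np.array([np.cos(t),np.sin(t),0]);v=np.array([-u[1],u[0],0]);z=np.array([0,0,1.])
c,s=np.cos(np.radians(25)),np.sin(np.radians(25)); D=np.array([c*u+s*z,v,-s*u+c*z])
C=D@(np.array(o['eef_pos'])-off*M[:,2]-[.556,-.403,.046]); A=D@M
print('centre deck',C,'bottom low end',C-A[:,0]*-L/2*np.sign(A[0,0])*-1+A[:,2]*H/2,'bottom high end',C+A[:,0]*L/2*np.sign(A[0,0])+A[:,2]*H/2,'axis',A[:,0],A[:,2])
E
sed -i 's/C-A\[:,0\]\*-L\/2\*np.sign(A\[0,0\])\*-1/C-A[:,0]*L\/2*np.sign(A[0,0])/' case.py; python3 case.py .13 .038 .0304
```

```text
35.95 [-0.728  0.891  0.766  1.754  0.325 -2.39 ] [ 0.554 -0.352  0.116] z [-0.002  0.43  -0.903] y [-0.999 -0.037 -0.015] tilt 25.467802678342927
centre deck [0.0756 0.001  0.0723] bottom low end [0.0108 0.0003 0.0528] bottom high end [0.1408 0.0012 0.0538] axis [-0.9999 -0.0071 -0.0079] [ 0.008  -0.0137 -0.9999]
```

Emit:
{"name": "move_arm", "arguments": {"moves": [[[0.0,0.008,-0.018,0,0],[-0.001,0.015,-0.034,0,0],[-0.001,0.02,-0.043,0,0],[-0.001,0.02,-0.043,0,0]]]}}

```text
clock: 36.45
eef_pos: [0.5544, -0.3332, 0.0759]
tool_rot: [0.704, -0.675, -0.15, -0.159]
ft_force: [-0.2, -0.8, -2.5]
grip_width: 0.0545
grasp_force: 67.3
```

```bash
python3 case.py .13 .038 .0304
```

```text
centre deck [ 0.0758 -0.0004  0.028 ] bottom low end [ 0.0109 -0.0013  0.0087] bottom high end [ 0.1408 -0.0001  0.0092] axis [-0.9999 -0.0094 -0.0037] [ 0.0039 -0.0182 -0.9998]
```

Emit:
{"name": "move_arm", "arguments": {"moves": [[[0,0.001,-0.003,0,0],[0,0.002,-0.004,0,0]]]}}

```text
clock: 36.7
eef_pos: [0.5539, -0.3316, 0.0704]
tool_rot: [0.704, -0.676, -0.151, -0.159]
ft_force: [0.8, 0.5, -2.8]
grip_width: 0.055
grasp_force: 67.3
```

Emit:
{"name": "move_arm", "arguments": {"moves": [[[0,-0.005,-0.002,0,0],[0,-0.008,-0.004,0,0],[0,-0.008,-0.004,0,0]]]}}

```text
clock: 37.08
eef_pos: [0.5536, -0.3385, 0.0663]
tool_rot: [0.704, -0.676, -0.152, -0.159]
ft_force: [-2.2, 4.3, 1.2]
grip_width: 0.0544
grasp_force: 67.5
```

```bash
python3 case.py .13 .038 .0304
```

```text
centre deck [0.0669 0.0006 0.0215] bottom low end [ 0.0021 -0.0003  0.0021] bottom high end [0.132  0.0008 0.003 ] axis [-0.9999 -0.0079 -0.0072] [ 0.0073 -0.0168 -0.9998]
```

Emit:
{"name": "move_arm", "arguments": {"moves": [[[0,-0.001,-0.0005,0,0],[0,-0.002,-0.001,0,0]]]}}

```text
clock: 37.33
eef_pos: [0.5535, -0.3385, 0.0664]
tool_rot: [0.704, -0.675, -0.153, -0.16]
ft_force: [-2.9, 9.6, 6.1]
grip_width: 0.0548
grasp_force: 67.8
```

Emit:
{"name": "move_arm", "arguments": {"moves": [[[0,0.003,-0.001,0,0],[0,0.003,-0.0015,0,0]]]}}

```text
clock: 37.58
eef_pos: [0.5539, -0.3374, 0.064]
tool_rot: [0.704, -0.675, -0.152, -0.159]
ft_force: [-0.5, 5.0, 3.6]
grip_width: 0.0549
grasp_force: 67.7
```

```bash
python3 case.py .13 .038 .0304
```

```text
centre deck [0.0669 0.0003 0.019 ] bottom low end [ 0.002  -0.0006 -0.0004] bottom high end [0.132  0.0005 0.0004] axis [-0.9999 -0.0087 -0.0061] [ 0.0062 -0.0171 -0.9998]
```

Emit:
{"name": "move_arm", "arguments": {"moves": [[[0,0.001,-0.0015,0,0],[0,0.001,-0.002,0,0]]]}}

```text
clock: 37.83
eef_pos: [0.5539, -0.3375, 0.0638]
tool_rot: [0.704, -0.676, -0.15, -0.159]
ft_force: [-2.5, 1.9, 10.9]
grip_width: 0.0541
grasp_force: 68.6
```

```bash
python3 case.py .13 .038 .0304; python3 -c "
from workcell import monitor
o=monitor.get_obs();print(o['ft_force'],o['ft_torque'])"
```

```text
centre deck [0.0668 0.0003 0.0188] bottom low end [ 0.0019 -0.0006 -0.0004] bottom high end [0.1319 0.0005 0.0001] axis [-1.     -0.0086 -0.0044] [ 0.0045 -0.0186 -0.9998]
[-2.5419466   1.88282197 10.94751295] [1.06599204 0.61464947 0.59698009]
```

Emit:
{"name": "move_arm", "arguments": {"moves": [[[0,0,0.001,0,0],[0,0,0.001,0,100],[0,0,0.001,0,100],[0,0,0.001,0,100]]]}}

```text
clock: 38.33
eef_pos: [0.5535, -0.3375, 0.0619]
tool_rot: [0.704, -0.676, -0.151, -0.158]
ft_force: [-0.4, 1.3, -0.2]
grip_width: 0.0855
grasp_force: 0.0
```

Emit:
{"name": "move_arm", "arguments": {"moves": [[[0,-0.021,0.045,0,100],[0,-0.042,0.09,0,100],[-0.02,-0.06,0.14,0,100],[-0.06,-0.07,0.18,0,100],[-0.1,-0.08,0.2,0,100]]]}}

```text
clock: 38.95
eef_pos: [0.4532, -0.4183, 0.2641]
tool_rot: [0.704, -0.676, -0.15, -0.158]
ft_force: [0.2, -1.0, 0.8]
grip_width: 0.0856
grasp_force: 0.0
```

```bash
python3 o.py
python3 - <<'E'
from workcell import vision
import sys; sys.path.insert(0,'.')
from h import *
for n in('scene','top'):
    im=vision.camera(n)["color"][...,::-1]; cv2.imwrite(f'pics/{n}12.png',im)
    b=cv2.imread(f'pics/{n}0.png'); g=im.max(2); x0,y0,x1,y1={'scene':(150,330,345,480),'top':(400,200,510,305)}[n]
    m=np.zeros(g.shape,np.uint8); m[y0:y1,x0:x1]=((g<60)&(b.max(2)>90))[y0:y1,x0:x1]
    k,l,st,c=cv2.connectedComponentsWithStats(cv2.morphologyEx(m,cv2.MORPH_CLOSE,np.ones((5,5))))
    for i in range(1,k):
        if st[i,4]>80: r=cv2.boxPoints(cv2.minAreaRect(np.argwhere(l==i)[:,::-1].astype(np.float32))); print(n,st[i],r.round(1).tolist())
t=np.radians(92.1);u=np.array([np.cos(t),np.sin(t),0]);v=np.array([-u[1],u[0],0]);z=np.array([0,0,1.]);c,s=np.cos(np.radians(25)),np.sin(np.radians(25))
D=np.array([c*u+s*z,v,-s*u+c*z])
P=np.array([[a,b,.038] for a,b in((0,-.028),(0,.028),(.13,.028),(.13,-.028))])@D+[.556,-.403,.046]
for n in('scene','top'): print(n,proj(n,P).round(1).tolist())
E
```

```text
38.95 [-0.89   0.857  1.079  2.14   0.273 -2.551] [ 0.453 -0.418  0.264] z [ 0.003  0.425 -0.905] y [-0.999 -0.037 -0.021] tilt 25.143908332593867
scene [ 210  390   43   68 1724] [[206.89999389648438, 449.29998779296875], [227.1999969482422, 388.3999938964844], [254.8000030517578, 397.6000061035156], [234.5, 458.5]]
scene [150 462  17  18 107] [[146.89999389648438, 474.0], [166.0, 462.0], [171.10000610351562, 470.20001220703125], [152.0, 482.1000061035156]]
scene [[233.7, 460.3], [209.5, 450.9], [226.2, 396.0], [250.9, 405.3]]
top [[488.4, 246.4], [488.9, 265.4], [453.4, 260.3], [453.2, 240.6]]
```

Emit:
{"name": "move_arm", "arguments": {"moves": [[[-0.02,0.01,0.02,10.5,100],[-0.04,0.02,0.04,21,100],[-0.06,0.03,0.06,31.5,100],[-0.07,0.03,0.06,42,100],[-0.07,0.03,0.06,43,100]]]}}

```text
clock: 39.67
eef_pos: [0.3758, -0.3695, 0.2984]
tool_rot: [0.904, -0.376, -0.187, -0.083]
ft_force: [0.2, 0.2, 0.1]
grip_width: 0.0854
grasp_force: 0.0
```

```bash
python3 o.py
```

```text
39.675 [-0.784  0.692  0.858  2.148  0.012 -3.14 ] [ 0.376 -0.37   0.298] z [-0.275  0.291 -0.916] y [-0.711 -0.704 -0.01 ] tilt 23.59330896323152
```

Emit:
{"name": "move_arm", "arguments": {"moves": [[[0.05,-0.05,0.1,0,100],[0.1,-0.1,0.2,0,100]]]}}

```text
clock: 39.92
eef_pos: [0.3838, -0.3789, 0.3187]
tool_rot: [0.909, -0.379, -0.158, -0.072]
ft_force: [0.1, -0.2, -0.2]
grip_width: 0.0854
grasp_force: 0.0
```

Emit:
{"name": "move_arm", "arguments": {"moves": [[[0.05,-0.05,0.1,0,100],[0.1,-0.1,0.2,0,100]]]}}

```text
clock: 40.17
eef_pos: [0.3926, -0.3874, 0.3374]
tool_rot: [0.913, -0.381, -0.131, -0.061]
ft_force: [0.4, 1.0, -0.0]
grip_width: 0.0855
grasp_force: 0.0
```

Emit:
{"name": "move_arm", "arguments": {"moves": [[[0.05,-0.05,0.1,0,100],[0.1,-0.1,0.2,0,100]]]}}

```text
clock: 40.42
eef_pos: [0.4023, -0.3961, 0.3547]
tool_rot: [0.916, -0.383, -0.105, -0.05]
ft_force: [0.4, 0.4, -0.0]
grip_width: 0.0854
grasp_force: 0.0
```

Emit:
{"name": "move_arm", "arguments": {"moves": [[[0.05,-0.05,0.1,0,100],[0.1,-0.1,0.2,0,100]]]}}

```text
clock: 40.67
eef_pos: [0.4123, -0.4054, 0.372]
tool_rot: [0.919, -0.384, -0.078, -0.039]
ft_force: [0.9, 0.3, 0.0]
grip_width: 0.0857
grasp_force: 0.0
```

Emit:
{"name": "move_arm", "arguments": {"moves": [[[0.05,-0.05,0.1,0,100],[0.1,-0.1,0.2,0,100]]]}}

```text
clock: 40.92
eef_pos: [0.4226, -0.4151, 0.3896]
tool_rot: [0.921, -0.385, -0.051, -0.028]
ft_force: [0.6, 0.6, -0.0]
grip_width: 0.0851
grasp_force: 0.0
```

```bash
python3 o.py
```

```text
40.925 [-0.784  0.642  1.104  2.149  0.014 -3.134] [ 0.423 -0.415  0.39 ] z [-0.072  0.092 -0.993] y [-0.712 -0.702 -0.013] tilt 6.7113305775194245
```

Emit:
{"name": "move_arm", "arguments": {"moves": [[[0.05,-0.05,0.1,0,100],[0.1,-0.1,0.2,0,100]]]}}

```text
clock: 41.18
eef_pos: [0.4327, -0.4247, 0.4074]
tool_rot: [0.922, -0.386, -0.024, -0.017]
ft_force: [-0.3, 0.1, -0.4]
grip_width: 0.0853
grasp_force: 0.0
```

Emit:
{"name": "move_arm", "arguments": {"moves": [[[0.05,-0.05,0.1,0,100],[0.1,-0.1,0.2,0,100]]]}}

```text
clock: 41.42
eef_pos: [0.4426, -0.4341, 0.4253]
tool_rot: [0.922, -0.386, 0.003, -0.007]
ft_force: [-0.6, -0.1, 0.0]
grip_width: 0.0853
grasp_force: 0.0
```

Emit:
{"name": "move_arm", "arguments": {"moves": [[[0.01,0.06,-0.01,-10.4,100],[0.02,0.12,-0.02,-20.8,100],[0.03,0.18,-0.03,-31.2,100],[0.04,0.24,-0.04,-41.6,100],[0.04,0.3,-0.05,-49,100]]]}}

```text
clock: 42.05
eef_pos: [0.4819, -0.1445, 0.3756]
tool_rot: [-0.677, 0.736, -0.005, 0.004]
ft_force: [1.6, 0.6, 0.5]
grip_width: 0.0853
grasp_force: 0.0
```

```bash
python3 o.py
```

```text
42.05 [-0.293  0.237  0.438  1.76   0.003 -1.782] [ 0.482 -0.144  0.376] z [ 0.013 -0.001 -1.   ] y [-0.997  0.082 -0.013] tilt 0.7261360112078618
```

Emit:
{"name": "move_arm", "arguments": {"moves": [[[-0.002,0.06,-0.015,0,100],[-0.005,0.12,-0.03,0,100],[-0.008,0.18,-0.045,0,100],[-0.011,0.23,-0.08,0,100],[-0.012,0.26,-0.13,0,100]]]}}

```text
clock: 42.68
eef_pos: [0.4701, 0.1161, 0.2465]
tool_rot: [-0.68, 0.733, -0.006, 0.006]
ft_force: [1.3, -0.1, -0.7]
grip_width: 0.0852
grasp_force: 0.0
```

Emit:
{"name": "move_arm", "arguments": {"moves": [[[0,0,-0.06,0,100],[0,0,-0.12,0,100],[0,0,-0.14,0,100],[0,0,-0.14,0,100]]]}}

```text
clock: 43.18
eef_pos: [0.4676, 0.1131, 0.1046]
tool_rot: [-0.68, 0.734, -0.004, 0.002]
ft_force: [0.5, 0.2, 0.5]
grip_width: 0.0854
grasp_force: 0.0
```

```bash
python3 o.py
python3 - <<'E'
from h import *
from workcell import vision,monitor
o=monitor.get_obs(); w=vision.camera('wrist')['color']; cv2.imwrite('pics/w13.png',w[...,::-1])
M=R.from_quat(o['tool_rot']).as_matrix()
def wproj(p):
    c=np.linalg.inv(HE)[:3]@np.r_[M.T@(np.array(p)-o['eef_pos']),1]; t=np.arctan2(np.hypot(c[0],c[1]),-c[2]); n=np.hypot(c[0],c[1])
    return 323.42+371.65*t*c[0]/n,235.9-371.65*t*c[1]/n
a=np.radians(85.5);u=np.array([np.cos(a),np.sin(a),0]);v=np.array([-u[1],u[0],0])
g=w.max(2).astype(float)
S=lambda k,d:(lambda x,y:g[int(y)-1:int(y)+2,int(x)-1:int(x)+2].mean() if 1<y<478 and 1<x<638 else -1)(*wproj(np.array([.471,.127,.056])+k*u+d*v))
for k in(-.045,-.03,0.0): print(k,np.round([S(k,d) for d in np.arange(-.05,.0501,.002)]).astype(int))
for d in (-.01,.01): print(d,np.round([S(k,d) for k in np.arange(-.07,-.0299,.002)]).astype(int))
E
```

```text
43.175 [ 0.24   0.268 -0.233  1.062 -0.005 -1.254] [0.468 0.113 0.105] z [ 0.008 -0.003 -1.   ] y [-0.997  0.076 -0.008] tilt 0.496241466308151
-0.045 [ 90  88  89  87  88  89  88  86  88  88  88  90  87  87  66  40  46  46
  44  44  45  43  45  44  43  44  44  44  43  44  44  45  45  44  45  46
  47  46  40 196 210 209 203 206 204 208 206 205 205 203 201]
-0.03 [ 85  85  85  86  86  86  84  84  85  83  85  82  83  84  59  38  45  44
  44  41 100 138  44  43  43  55 135 107  43  43  43 103 137  55  44  46
  45  44  40  98  85  84  86  87  89  89  87  88  86  85  86]
0.0 [83 82 83 83 82 81 81 82 81 81 79 80 80 77 22 23 21 21 21 23 51 40 21 21
 20 35 53 26 21 22 22 47 43 23 26 27 27 23 37 82 80 81 82 84 81 79 80 80
 81 83 83]
-0.01 [ 91  92  91  92  93  92  92  92  44  40  32  39  45  44  43  69  88  87
  89  93 100]
0.01 [89 90 91 89 90 89 88 89 57 38 30 37 43 44 44 44 44 44 43 43 43]
```

Emit:
{"name": "move_arm", "arguments": {"moves": [[[0.001,0.016,-0.03,0,100],[0.001,0.016,-0.06,0,100],[0.001,0.016,-0.085,0,100],[0.001,0.016,-0.085,0,100]]]}}

```text
clock: 43.72
eef_pos: [0.4708, 0.1295, 0.022]
tool_rot: [-0.679, 0.734, -0.005, 0.004]
ft_force: [-0.2, -0.1, 0.5]
grip_width: 0.0853
grasp_force: 0.0
```

Emit:
{"name": "move_arm", "arguments": {"moves": [[[0,0,0,0,0],[0,0,0,0,0],[0,0,0,0,0],[0,0,0,0,0]]]}}

```text
clock: 44.22
eef_pos: [0.4726, 0.1301, 0.0243]
tool_rot: [-0.679, 0.734, -0.006, 0.006]
ft_force: [-2.0, 0.5, 7.7]
grip_width: 0.0478
grasp_force: 60.3
```

```bash
python3 o.py
```

```text
44.225 [ 0.272  0.369 -0.33   0.855 -0.005 -1.222] [0.473 0.13  0.024] z [ 0.018 -0.    -1.   ] y [-0.997  0.077 -0.018] tilt 1.0167587996857603
```

Emit:
{"name": "move_arm", "arguments": {"moves": [[[0.0,-0.003,0.06,0,0],[0.0,-0.006,0.12,0,0],[0.005,-0.01,0.18,-6,0],[0.02,-0.03,0.235,-16.5,0],[0.04,-0.05,0.285,-27,0]]]}}

```text
clock: 44.85
eef_pos: [0.5113, 0.0793, 0.3104]
tool_rot: [-0.487, 0.873, -0.007, 0.005]
ft_force: [2.6, -0.1, -2.0]
grip_width: 0.0468
grasp_force: 62.9
```

Emit:
{"name": "move_arm", "arguments": {"moves": [[[0.02,-0.02,0.05,-10.5,0],[0.04,-0.04,0.09,-21,0],[0.06,-0.06,0.13,-31.5,0],[0.08,-0.07,0.15,-42,0],[0.1,-0.08,0.17,-52.5,0]]]}}

```text
clock: 45.48
eef_pos: [0.5999, -0.0012, 0.4545]
tool_rot: [-0.05, 0.999, -0.008, 0.016]
ft_force: [-0.3, -0.4, -2.1]
grip_width: 0.0469
grasp_force: 63.0
```

Emit:
{"name": "move_arm", "arguments": {"moves": [[[0,0,0.06,-6,0],[0,0,0.12,-6,0]]]}}

```text
clock: 45.72
eef_pos: [0.5682, -0.0015, 0.4964]
tool_rot: [-0.002, 0.999, -0.009, 0.042]
ft_force: [-0.4, 0.6, -3.0]
grip_width: 0.0473
grasp_force: 63.1
```

```bash
python3 o.py
```

```text
45.725 [ 0.008  0.481  1.145  2.15  -0.018  0.003] [ 0.568 -0.002  0.496] z [ 0.085 -0.017 -0.996] y [-0.003  1.    -0.018] tilt 4.9661546565148855
```

Emit:
{"name": "move_arm", "arguments": {"moves": [[[0,0,0.1,0,0],[0,0,0.2,0,0]]]}}

```text
clock: 45.98
eef_pos: [0.5385, -0.0021, 0.5343]
tool_rot: [-0.002, 0.997, -0.009, 0.071]
ft_force: [-0.6, -0.9, -1.5]
grip_width: 0.047
grasp_force: 63.1
```

Emit:
{"name": "move_arm", "arguments": {"moves": [[[0,0,0.1,0,0],[0,0,0.2,0,0]]]}}

```text
clock: 46.22
eef_pos: [0.5147, -0.003, 0.5659]
tool_rot: [-0.002, 0.995, -0.009, 0.098]
ft_force: [0.5, 0.4, -2.5]
grip_width: 0.047
grasp_force: 63.1
```

Emit:
{"name": "move_arm", "arguments": {"moves": [[[0,0,0.1,0,0],[0,0,0.2,0,0]]]}}

```text
clock: 46.48
eef_pos: [0.4955, -0.004, 0.5951]
tool_rot: [-0.002, 0.992, -0.009, 0.127]
ft_force: [-1.0, 0.4, -2.1]
grip_width: 0.0473
grasp_force: 63.1
```

Emit:
{"name": "move_arm", "arguments": {"moves": [[[0,0,0.1,0,0],[0,0,0.2,0,0]]]}}

```text
clock: 46.72
eef_pos: [0.4798, -0.005, 0.6222]
tool_rot: [-0.002, 0.988, -0.009, 0.156]
ft_force: [0.7, 0.5, -1.5]
grip_width: 0.0467
grasp_force: 63.1
```

Emit:
{"name": "move_arm", "arguments": {"moves": [[[0,0,0.1,0,0],[0,0,0.2,0,0]]]}}

```text
clock: 46.98
eef_pos: [0.4671, -0.0059, 0.6478]
tool_rot: [-0.002, 0.983, -0.01, 0.185]
ft_force: [-0.4, 0.2, -1.4]
grip_width: 0.0469
grasp_force: 63.1
```

```bash
python3 o.py
```

```text
46.975 [ 0.     0.183  1.133  2.149 -0.018 -0.008] [ 0.467 -0.006  0.648] z [ 0.364 -0.018 -0.931] y [-0.001  1.    -0.02 ] tilt 21.342672555529685
```

Emit:
{"name": "move_arm", "arguments": {"moves": [[[0,0,0.1,0,0],[0,0,0.2,0,0]]]}}

```text
clock: 47.22
eef_pos: [0.4568, -0.0067, 0.6724]
tool_rot: [-0.003, 0.977, -0.01, 0.214]
ft_force: [0.3, -0.2, -2.0]
grip_width: 0.0471
grasp_force: 63.1
```

Emit:
{"name": "move_arm", "arguments": {"moves": [[[0.01,-0.037,-0.045,10.5,0],[0.02,-0.074,-0.09,21,0],[0.03,-0.112,-0.135,31.5,0],[0.04,-0.15,-0.18,42,0],[0.05,-0.19,-0.22,52.5,0]]]}}

```text
clock: 47.85
eef_pos: [0.5029, -0.1791, 0.4697]
tool_rot: [-0.39, 0.896, 0.074, 0.198]
ft_force: [0.7, -0.1, -2.0]
grip_width: 0.0469
grasp_force: 63.1
```

Emit:
{"name": "move_arm", "arguments": {"moves": [[[0.01,-0.037,-0.045,10.5,0],[0.02,-0.074,-0.09,21,0],[0.03,-0.112,-0.135,31.5,0],[0.04,-0.15,-0.17,39.5,0],[0.04,-0.15,-0.17,39.5,0]]]}}

```text
clock: 48.48
eef_pos: [0.5438, -0.3309, 0.2828]
tool_rot: [-0.665, 0.715, 0.148, 0.158]
ft_force: [-0.6, 0.6, -5.1]
grip_width: 0.0472
grasp_force: 63.0
```

```bash
python3 o.py; python3 case.py .105 .032 .0157
```

```text
48.475 [-0.722  0.822  1.065  2.09   0.343 -2.269] [ 0.544 -0.331  0.283] z [ 0.029  0.422 -0.906] y [-0.997  0.072  0.001] tilt 25.052995866696534
centre deck [0.1658 0.0102 0.1997] bottom low end [0.1136 0.0147 0.1835] bottom high end [0.2181 0.0044 0.1839] axis [-0.9951  0.0984 -0.0032] [-0.0012 -0.0449 -0.999 ]
```

Emit:
{"name": "move_arm", "arguments": {"moves": [[[0.004,-0.015,-0.045,6,0],[0.008,-0.032,-0.09,6,0],[0.012,-0.048,-0.138,6,0],[0.012,-0.048,-0.138,6,0]]]}}

```text
clock: 48.98
eef_pos: [0.5537, -0.375, 0.1595]
tool_rot: [0.703, -0.678, -0.148, -0.153]
ft_force: [-0.2, -0.4, -1.8]
grip_width: 0.0471
grasp_force: 63.1
```

```bash
python3 o.py; python3 case.py .105 .032 .0157
```

```text
48.975 [-0.746  0.922  0.945  1.895  0.31  -2.401] [ 0.554 -0.375  0.16 ] z [-0.     0.416 -0.91 ] y [-0.999 -0.033 -0.015] tilt 24.55608543454267
centre deck [0.0736 0.0015 0.1067] bottom low end [0.021  0.0011 0.0911] bottom high end [0.126  0.0015 0.0903] axis [-1.    -0.003  0.008] [-0.008  -0.0149 -0.9999]
```

Emit:
{"name": "move_arm", "arguments": {"moves": [[[0.0,0.004,-0.02,0.3,0],[0.001,0.009,-0.035,0.3,0],[0.001,0.012,-0.046,0.3,0],[0.001,0.012,-0.046,0.3,0]]]}}

```text
clock: 49.48
eef_pos: [0.5566, -0.3632, 0.1184]
tool_rot: [0.707, -0.676, -0.144, -0.153]
ft_force: [0.7, 0.5, -1.4]
grip_width: 0.0472
grasp_force: 63.1
```

```bash
python3 case.py .105 .032 .0157
```

```text
centre deck [ 0.0668 -0.0018  0.0645] bottom low end [ 0.0141 -0.0027  0.0493] bottom high end [ 0.1191 -0.0015  0.0478] axis [-0.9998 -0.012   0.0134] [-0.0132 -0.0178 -0.9998]
```

Emit:
{"name": "move_arm", "arguments": {"moves": [[[-0.001,-0.004,-0.004,0,0],[-0.002,-0.006,-0.008,0,0],[-0.002,-0.006,-0.008,0,0]]]}}

```text
clock: 49.85
eef_pos: [0.5541, -0.37, 0.1083]
tool_rot: [0.706, -0.676, -0.145, -0.153]
ft_force: [-0.3, 0.2, -1.1]
grip_width: 0.0471
grasp_force: 63.1
```

```bash
python3 case.py .105 .032 .0157
```

```text
centre deck [0.0565 0.0009 0.0582] bottom low end [0.0038 0.0001 0.0428] bottom high end [0.1088 0.0012 0.0416] axis [-0.9999 -0.0104  0.0117] [-0.0116 -0.017  -0.9998]
```

Emit:
{"name": "move_arm", "arguments": {"moves": [[[0,0.001,-0.002,0,0],[0,0.001,-0.003,0,0]]]}}

```text
clock: 50.1
eef_pos: [0.5543, -0.3686, 0.1054]
tool_rot: [0.706, -0.676, -0.145, -0.153]
ft_force: [0.1, 1.1, -0.1]
grip_width: 0.0472
grasp_force: 63.2
```

Emit:
{"name": "move_arm", "arguments": {"moves": [[[0,-0.0015,-0.001,0,0],[0,-0.002,-0.001,0,0]]]}}

```text
clock: 50.35
eef_pos: [0.5543, -0.3691, 0.1056]
tool_rot: [0.706, -0.676, -0.146, -0.154]
ft_force: [-1.4, 5.0, 3.3]
grip_width: 0.0471
grasp_force: 63.4
```

```bash
python3 case.py .105 .032 .0157
```

```text
centre deck [0.0561 0.0007 0.0554] bottom low end [ 0.0035 -0.0002  0.0399] bottom high end [0.1084 0.001  0.0389] axis [-0.9999 -0.0113  0.0093] [-0.0091 -0.0167 -0.9998]
```

Emit:
{"name": "move_arm", "arguments": {"moves": [[[0,0.0015,-0.0015,0,0],[0,0.002,-0.002,0,0]]]}}

```text
clock: 50.6
eef_pos: [0.5546, -0.3685, 0.1039]
tool_rot: [0.706, -0.676, -0.144, -0.153]
ft_force: [-1.3, 0.9, 6.5]
grip_width: 0.0471
grasp_force: 64.0
```

Emit:
{"name": "move_arm", "arguments": {"moves": [[[0,0.0005,-0.001,0,0],[0,0.0005,-0.0015,0,0]]]}}

```text
clock: 50.85
eef_pos: [0.5546, -0.3685, 0.1039]
tool_rot: [0.706, -0.676, -0.144, -0.153]
ft_force: [-2.1, 1.5, 12.1]
grip_width: 0.047
grasp_force: 64.5
```

```bash
python3 case.py .105 .032 .0157
```

```text
centre deck [0.0559 0.0004 0.0536] bottom low end [ 0.0032 -0.0005  0.0383] bottom high end [0.1082 0.0007 0.0368] axis [-0.9998 -0.0116  0.0138] [-0.0136 -0.0191 -0.9997]
```

Emit:
{"name": "move_arm", "arguments": {"moves": [[[0,0,0.001,0,0],[0,0,0.001,0,100],[0,0,0.001,0,100],[0,0,0.001,0,100]]]}}

```text
clock: 51.35
eef_pos: [0.5543, -0.3685, 0.1015]
tool_rot: [0.706, -0.676, -0.145, -0.153]
ft_force: [0.4, 0.1, -0.4]
grip_width: 0.0855
grasp_force: 0.0
```

Emit:
{"name": "move_arm", "arguments": {"moves": [[[0,-0.012,0.026,0,100],[0,-0.03,0.065,0,100],[-0.01,-0.05,0.11,0,100],[-0.05,-0.05,0.15,0,100],[-0.1,-0.05,0.18,0,100]]]}}

```text
clock: 51.98
eef_pos: [0.4665, -0.4171, 0.2663]
tool_rot: [0.707, -0.676, -0.143, -0.153]
ft_force: [0.3, -0.8, 0.3]
grip_width: 0.0854
grasp_force: 0.0
```

```bash
python3 o.py
python3 - <<'E'
from workcell import vision
from h import *
t=np.radians(92.1);u=np.array([np.cos(t),np.sin(t),0]);v=np.array([-u[1],u[0],0]);z=np.array([0,0,1.]);c,s=np.cos(np.radians(25)),np.sin(np.radians(25))
D=np.array([c*u+s*z,v,-s*u+c*z])
im=vision.camera('scene')["color"][...,::-1]; cv2.imwrite('pics/scene14.png',im); b=cv2.imread('pics/scene0.png')
m=np.zeros(im.shape[:2],np.uint8);m[340:475,175:290]=((im.max(2)<60)&(b.max(2)>90))[340:475,175:290]
k,l,st,_=cv2.connectedComponentsWithStats(cv2.morphologyEx(m,cv2.MORPH_CLOSE,np.ones((5,5))))
for i in range(1,k):
    if st[i,4]>80: print(st[i],cv2.boxPoints(cv2.minAreaRect(np.argwhere(l==i)[:,::-1].astype(np.float32))).round(1).tolist())
for w,L,h in((.028,.13,.038),(.025,.105,.07)):
    print(proj('scene',np.array([[a,q,h] for a,q in((0,-w),(0,w),(L,w),(L,-w))])@D+[.556,-.403,.046]).round(1).tolist())
# the rest: change against the earlier pictures near bystanders and the upper drawer
p=cv2.imread('pics/scene10.png').astype(int); d=np.abs(cv2.GaussianBlur(im,(5,5),0).astype(int)-cv2.GaussianBlur(p.astype(np.uint8),(5,5),0)).max(2)
for n,(x0,y0,x1,y1) in dict(small=(145,375,192,415),tall=(300,415,338,465),bung=(258,343,282,376),wash=(355,225,395,285),jar=(330,40,372,100),box=(358,50,450,150),upper=(270,125,390,215)).items(): print(n,(d[y0:y1,x0:x1]>30).sum())
cv2.imwrite('pics/s14.png',cv2.resize(im[330:480,150:350],(800,600),interpolation=cv2.INTER_CUBIC))
E
```

```text
51.975 [-0.87   0.871  1.12   2.148  0.27  -2.531] [ 0.467 -0.417  0.266] z [ 0.004  0.41  -0.912] y [-0.999 -0.04  -0.022] tilt 24.178997201661733
[ 206  390   47   76 2009] [[201.8000030517578, 456.20001220703125], [228.60000610351562, 388.1000061035156], [257.1000061035156, 399.3999938964844], [230.39999389648438, 467.3999938964844]]
[[233.7, 460.3], [209.5, 450.9], [226.2, 396.0], [250.9, 405.3]]
[[227.7, 468.0], [205.5, 459.3], [219.3, 413.8], [241.9, 422.4]]
small 0
tall 0
bung 0
wash 0
jar 0
box 0
upper 79
```

Run:
```python
from workcell import job
from h import *
a,b=[cv2.GaussianBlur(cv2.imread(f'pics/scene{i}.png'),(5,5),0).astype(int) for i in(14,10)]
d=np.abs(a-b).max(2)>30
print('upper drawer',d[125:200,270:390].sum(),'lower panel/handle',d[225:292,235:330].sum(), np.argwhere(d[125:200,270:390]).mean(0) if d[125:200,270:390].any() else '')
print(job.job_done())
```

```text
upper drawer 0 lower panel/handle 730 
the job is handed in; nothing more can be done
None
```

The job is handed in at about 52 s: the top drawer is shut, the bottom drawer is out to its stop, and both cases lie flat against the backstop with the short one on the long one; comparing camera pictures, no bystander had moved since the drawer was drawn (no such check before that).

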